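# Lay the pulled injectors in their tray

## Task

Lay the three injectors from the drip pan in the white tray, one to a well, each bedded down in its saddles with its nozzle at the same end as the injector already there. A hold-down clamp has been left in one of the wells: put it in the drip pan with the other two, which stay in the pan. Set the injectors down gently, and leave the spray can, oil bottle and cartons standing where they are.

Things in the scene. Friction and masses are not known exactly. Their poses are not given: they have to be found in the camera images.
- inj_a: bare-metal diesel injector in the drip pan, 148 mm long, 0.25-0.4 kg, lying level. Origin on its axis at mid barrel, x along the axis to the nozzle, z up. Along x, in mm: tip 7 across +70 to +60, nozzle nut 18 across to +26, round barrel 26 across to -26 (grip here, across y), flange block 30 wide 26 high to -46, round head 26 across to -68, nipple 8 across to -78
- inj_b: injector exactly like inj_a, in the drip pan. Further details of all injectors: a fuel inlet stub 14 mm across sticks out level from the flange at x=-36, out to y=+36; a black connector stands on the head (x -66 to -48), its top at z=+27
- inj_c: injector exactly like inj_a, in the drip pan. An injector rests on the flat underside of its flange and does not roll; lying on a floor its axis is 13 mm above that floor (17 mm above the bench in the pan)
- inj_d: injector exactly like inj_a, already seated in one of the tray's wells (which well varies)
- inj_a_tip (a point): end of the nozzle tip of inj_a, on its axis, 70 mm along x from the body's origin
- inj_b_tip (a point): end of the nozzle tip of inj_b, on its axis, 70 mm along x from the body's origin
- inj_c_tip (a point): end of the nozzle tip of inj_c, on its axis, 70 mm along x from the body's origin
- inj_d_tip (a point): end of the nozzle tip of inj_d, on its axis, 70 mm along x from the body's origin
- clamp_t: dark forged hold-down clamp, 60 mm long, 0.15 kg, left in a well of the tray, on the well's floor (which well varies). Origin on its underside, z up. Solid body block x -30 to +4 mm, 26 wide (y), 24 high: grip it across y at x=-13. A two-pronged fork, 45 wide and 12 high, runs on to x=+30; in the tray the fork points to the nozzle end
- clamp_1: clamp exactly like clamp_t, lying in the drip pan
- clamp_2: clamp exactly like clamp_t, lying in the drip pan
- tray: white plastic injector tray, fixed, 166 (x) x 246 (y) mm, origin under its centre, z up. Four wells side by side, each along x, 60 mm apart, nozzle end at +x. Floor 4 mm thick; dividers and side walls 5 thick and only 12 high; end walls 5 thick, 36 high. Between the saddles (x -27 to +42) the wells are open for fingers, whose tips should stay above the 12 mm dividers
- well0 (a point): where an injector's origin lies when seated in well 0: tray frame x=+4, y=-90, z=+32 mm; its x axis then points along the tray's x, level
- well1 (a point): where an injector's origin lies when seated in well 1: tray frame x=+4, y=-30, z=+32 mm; its x axis then points along the tray's x, level. In every well the nozzle nut rests on a saddle at tray x +42 to +54, 23 mm high, between cheeks 26 mm apart and 31 mm high
- well2 (a point): where an injector's origin lies when seated in well 2: tray frame x=+4, y=+30, z=+32 mm; its x axis then points along the tray's x, level. In every well flange and head rest on a saddle at tray x -58 to -27, 19 mm high; beside the head (x -58 to -48) stand cheeks 34 mm apart, 31 mm high
- well3 (a point): where an injector's origin lies when seated in well 3: tray frame x=+4, y=+90, z=+32 mm; its x axis then points along the tray's x, level. About 4 mm play sideways and lengthwise
- pan: grey plastic drip pan, fixed, 340 (x) x 320 (y) mm, walls 4 thick and 22 high with a lip 9 mm further out, floor 4 thick; origin under its centre. Pan and tray may change sides
- spray_can: bystander: standing spray can, 55 mm across, 188 high, origin under its centre; between tray and pan, far side
- filter_box: bystander: standing filter carton 56 x 56 x 85 mm high, origin under its centre; between tray and pan, near side
- oil_bottle: bystander: standing one-litre oil bottle 60 x 90 x 222 mm high, origin under its centre; outside the tray or the pan
- pad_box: bystander: carton 80 x 70 x 60 mm high, origin under its centre; on the other outer side
Mind the look-alikes: they are no part of the job. What is shaped like the inj_d but green is not meant.

How it is judged:
By the outcome, as a careful person would: the job done as asked, in the order asked, and still so for the second after the job is handed in, with the robot touching nothing.
It also fails if it takes over 72 s, if anything falls off the work surface, if the arm or the gripper's body presses on something with over 40 N, if the wrist force passes 120 N, or if a joint passes its speed limit or range.

## Robot

A 6-joint arm with a two-finger parallel gripper is mounted at the origin on the work surface. World frame = base frame: x ahead of the robot, y to its left, z up, the work surface at z = 0. Lengths are in m, angles in rad, forces in N, time in s.
With the tool pointing down it reaches from about 0.35 to 0.775 m from the base axis. Payload 7.3 kg.
Tool frame: the origin (TCP) lies midway between the tips of the shut fingers; the grasp point (between the pads) lies robot.grasp_offset behind it (robot.grasp_offset is the distance from the TCP to the grasp point, in m); z points along the fingers, x is the direction in which the jaws open and shut, and the axes are right-handed (so a half turn about z gives the same grasp; the last joint's range is limited). The gripper opens to 92 mm and grips with 3 to 60 N. Pads are 19 mm wide; open, the fingers measure 130 mm over their backs; the gripper's body (75 mm by 190 mm) begins 47 mm behind the grasp point.
Start: joints at [1.081, 0.342, 1.524, -0, 1.275, -0.146], TCP at [0.177, 0.494, 0.227] pointing down, gripper open.
Joint ranges: [-2.53, 2.53], [-0.77, 2.02], [0.04, 2.7], [-1, 4.14], [0.28, 2.66], [-3.11, 3.11]. Speed limits (rad/s): [2.57, 2.57, 3.14, 3.14, 3.14, 3.14].

## Interface

Orientations are given as [roll, pitch, yaw] about the fixed x, y, z axes, in that order (R = Rz(yaw) Ry(pitch) Rx(roll)).
In Python, from cell import robot gives the robot as it stands. The module is installed in compiled form; this text tells all that it offers.
- The arm moves only by the tool move_arm, never from a script. Its argument "increments" is a list of rows, each a list of 7 numbers: the finger opening in mm, from 0 to 91.8, then the shift along the tool's x, y, z in mm, then the turn, a rotation vector about the tool's x, y, z in rad. A call has 1 to 12 rows; each row shifts and turns the pose as measured when the row begins, along the tool's axes as they then stand; what a row does not reach is not made up. A row lasts 1/8 s, in which the tool goes at most 62.5 mm and 10.7 degrees, less where a joint would pass 70% of its speed; a pose out of reach is approached as far as the arm can. A call is refused whole if a number of a shift passes 62.5 or a number of a turn 0.188, either way. A call with a gripper value outside its range is refused whole. The fingers move at their own pace and stop on an object; "newtons" is the grip in N (left out, the last holds). Time passes only in rows, so rows that do not move let the fingers close. It gives the time, the measured TCP pose, the force and the opening at its end, in the units of the state.
- robot.observe(): the state, without advancing time (a new reading comes with each control period).
- robot.read_camera(name): name is "scene" or "top" or "wrist"; returns a dict with "img" (400x640x3 uint8, red, green, blue), "fx", "fy", "cx", "cy" (pixels), "k1" (the pictures are not rectified: a ray, as slopes to the right and down, at radius r is drawn at 1 + k1 r^2 times it, then the intrinsics apply), "T" (4x4, takes a point from camera to world coordinates). Camera axes: x right, y down, z forward; pixel columns grow to the right and rows downward; lengths in m; the calibration is good to about 2 mm. A picture is of the moment at which its call begins. There is no depth.
- robot.hand_in(): hands the job in, once; it reports no verdict.
Trained networks look in the newest picture that a camera, given by its name, has taken for a name from the list of things; names that differ only in an ending like _2 or _b are one class to them, and where a whole thing is asked for, a point or a joint stands for the part that bears it (a point fixed in the world has none). Each returns a list of dicts, best first, with "conf" (0 to 1); they miss things now and then, are a little off and sometimes report something else, mostly with a low value. They report only what shows in the picture. A call takes as long as a camera call. They do not tell look-alikes from the thing itself.
- robot.look_for(thing, camera): "rect" ([left, top, width, height] in pixels, round what is visible of it).
The state is a dict: "time": time; "qpos": joint angles; "qvel": joint speeds; "joint_efforts": joint torques, N m; "tool_pos": TCP position; "tool_rot": TCP orientation; "contact_force": force on the tool from outside, world axes, zero at the start; "torque": the same for the moment, N m; "opening": finger opening in m.
Only numpy, scipy, OpenCV 4.12 (cv2) and the standard library are available. Lean on these libraries where they do the work, as an engineer would, in place of code of your own. Each camera call takes 0.05 s, during which the arm holds its last target.

## Working session

There is one attempt and no reset: what is moved stays moved. The work goes in short steps, Python scripts to look and compute and a tool call to move; the robot and the scene stay as the last step left them, time stands still between calls to the robot, and variables do not carry over. Pictures are saved under pics/ and viewed, and the job is handed in when it is done.

Besides the shell and the picture viewer there is one more tool, called after ">>>" as name([rows], argument=value, ...), one row to a line, values as JSON. move_arm: Moves the arm, as the interface text tells. Its arguments: {"type":"object","properties":{"increments":{"type":"array"},"newtons":{"type":"number"}},"required":["increments"]}

```bash
mkdir -p pics; ls; cat > h.py <<'E'
import numpy as np, cv2
from cell import robot
def grab(name,fn):
    c=robot.read_camera(name); np.save('/tmp/'+fn+'.npy',c,allow_pickle=True)
    cv2.imwrite('pics/'+fn+'.png',c['img'][:,:,::-1]); return c
def ray(c,u,v):
    p=np.array([(u-c['cx'])/c['fx'],(v-c['cy'])/c['fy']]); q=p.copy()
    for _ in range(20): q=p/(1+c['k1']*(q@q))
    d=c['T'][:3,:3]@np.array([q[0],q[1],1]); return c['T'][:3,3],d/np.linalg.norm(d)
def atz(c,u,v,z):
    o,d=ray(c,u,v); return o+d*(z-o[2])/d[2]
def proj(c,P):
    P=np.atleast_2d(P); Q=(P-c['T'][:3,3])@c['T'][:3,:3]; s=Q[:,:2]/Q[:,2:]; r2=(s**2).sum(1,keepdims=True)
    s=s*(1+c['k1']*r2); return np.c_[s[:,0]*c['fx']+c['cx'],s[:,1]*c['fy']+c['cy']]
def tri(obs):
    A=np.zeros((3,3));b=np.zeros(3)
    for c,u,v in obs:
        o,d=ray(c,u,v);M=np.eye(3)-np.outer(d,d);A+=M;b+=M@o
    return np.linalg.solve(A,b)
E
python3 - <<'E'
from h import *
np.set_printoptions(precision=4,suppress=True)
s=robot.observe();print(s,robot.grasp_offset)
for n in ['scene','top','wrist']:
    c=grab(n,n+'0');print(n,c['fx'],c['cx'],c['cy'],c['k1'],c['T'])
    for t in ['inj_a','inj_a_tip','clamp_t','tray','pan','spray_can','filter_box','oil_bottle','pad_box']:
        print(t,[([round(x) for x in d['rect']],round(d['conf'],2)) for d in robot.look_for(t,n)])
E
```

```text
pics
{'time': 0.0, 'qpos': array([ 1.081 ,  0.3427,  1.525 , -0.    ,  1.2754, -0.146 ]), 'qvel': array([ 0.0004,  0.0005,  0.    , -0.0009, -0.0014, -0.0012]), 'joint_efforts': array([ -0.0003, -43.1251, -24.4213,   0.0719,   0.0559,  -0.0001]), 'tool_pos': array([0.1767, 0.4939, 0.2261]), 'tool_rot': array([-3.1414,  0.0015,  1.2271]), 'contact_force': array([-0.3852,  0.0836, -0.6087]), 'torque': array([ 0.004 ,  0.0035, -0.0058]), 'opening': 0.09195554174554339} 0.0188
scene 423.08846261874726 318.8656128357862 193.94944591465395 -0.0927431945986732 [[ 0.3998  0.7082 -0.5819  1.2551]
 [ 0.9165 -0.3194  0.2408 -0.3243]
 [-0.0153 -0.6296 -0.7768  1.05  ]
 [ 0.      0.      0.      1.    ]]
inj_a [([210, 200, 45, 15], 0.93), ([254, 233, 44, 18], 0.83), ([383, 156, 32, 29], 0.6), ([352, 121, 33, 19], 0.59)]
inj_a_tip [([257, 235, 46, 24], 0.78), ([349, 144, 84, 77], 0.65), ([363, 189, 23, 19], 0.46), ([300, 158, 26, 34], 0.45)]
clamp_t [([216, 260, 27, 26], 0.68), ([261, 182, 21, 17], 0.62), ([363, 190, 20, 15], 0.57), ([344, 146, 90, 73], 0.45)]
tray [([347, 152, 89, 67], 0.9)]
pan 
[... 804 characters left out ...]
220, 14, 16], 0.46)]
tray [([216, 167, 74, 68], 0.64)]
pan [([322, 144, 104, 108], 0.79), ([369, 218, 32, 11], 0.61)]
spray_can [([299, 133, 15, 26], 0.74), ([264, 181, 11, 18], 0.31)]
filter_box [([307, 216, 15, 18], 0.71), ([362, 187, 40, 14], 0.69)]
oil_bottle [([157, 195, 39, 21], 0.7)]
pad_box [([440, 194, 24, 23], 0.7)]
wrist 357.19471974130215 317.5562297856603 197.2310326528156 0.018779369212007586 [[ 0.3372  0.8972  0.2852  0.0993]
 [ 0.9414 -0.3212 -0.1027  0.5226]
 [-0.0006  0.3031 -0.9529  0.3839]
 [ 0.      0.      0.      1.    ]]
inj_a [([147, 264, 82, 71], 0.57)]
inj_a_tip []
clamp_t []
tray [([243, 369, 9, 4], 0.45)]
pan []
spray_can []
filter_box []
oil_bottle []
pad_box []
```

```bash
python3 - <<'E'
import cv2
a=cv2.imread('pics/scene0.png');cv2.imwrite('pics/scene0z.png',cv2.resize(a[80:310,130:490],(800,511),interpolation=cv2.INTER_CUBIC))
a=cv2.imread('pics/top0.png');cv2.imwrite('pics/top0z.png',cv2.resize(a[110:290,145:475],(800,436),interpolation=cv2.INTER_CUBIC))
E
```

```text
(no output)
```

View pics/scene0z.png

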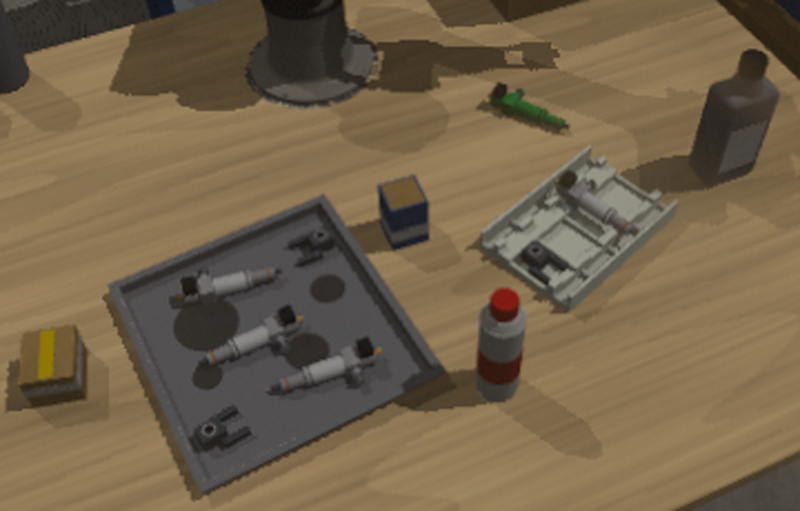

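View pics/top0z.png

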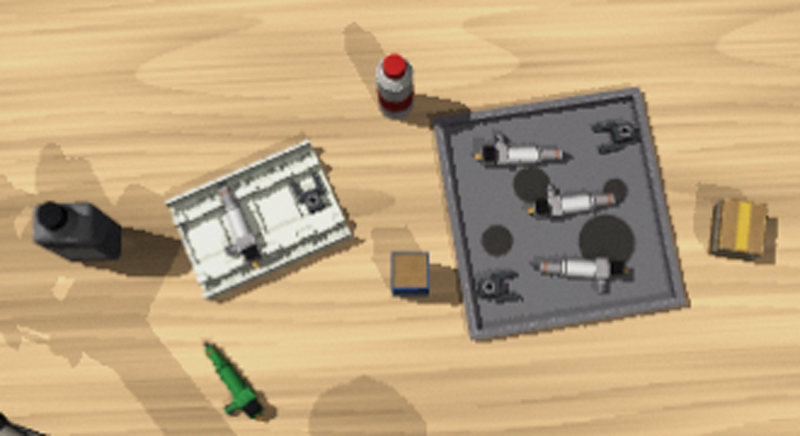

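View pics/wrist0.png

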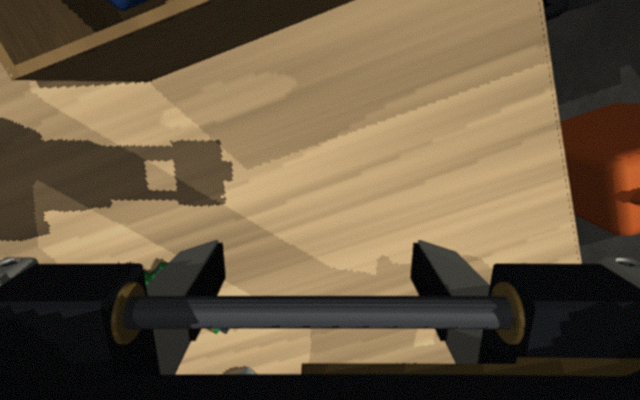

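The tray (with inj_d and clamp_t) is on the +y side, seen in the top zoom around (260,220). The pan is on the -y side around (560,215). It holds three injectors, the upper two with nozzles to the right and the lower one with its nozzle to the left, plus two clamps. The green look-alike lies near the robot at (235,380).

```bash
cat >> h.py <<'E'
def load(fn): return np.load('/tmp/'+fn+'.npy',allow_pickle=True).item()
E
python3 - <<'E'
from h import *
np.set_printoptions(precision=3,suppress=True)
c=load('top0')
def Z(x,y,z): return atz(c,145+x*.4125,110+y*.4128,z)
for n,x,y,z in [('tray corn L',168,203,.03),('tray corn T',310,143,.03),('R',357,238,.03),('B',210,299,.03),('d tip',222,190,.032),('d head',250,256,.04),('clampt',312,197,.02),
 ('pan TL',438,125,.022),('TR',640,90,.022),('BR',687,303,.022),('BL',474,340,.022),
 ('i1 tip',570,157,.017),('i1 head',478,154,.02),('i2 tip',625,198,.017),('i2 nipple',530,210,.02),('i3 tip',535,265,.017),('i3 nip',630,270,.017),('c1',625,132,.02),('c2',492,287,.02),
 ('can top',393,66,.188),('box top',410,270,.085),('oil cap',52,216,.222),('pad',738,225,.06)]: print(n,Z(x,y,z)[:2])
E
```

```text
tray corn L [0.553 0.37 ]
tray corn T [0.639 0.144]
R [0.483 0.076]
B [0.399 0.306]
d tip [0.569 0.284]
d head [0.461 0.241]
clampt [0.554 0.145]
pan TL [ 0.66  -0.059]
TR [ 0.703 -0.387]
BR [ 0.356 -0.427]
BL [ 0.317 -0.095]
i1 tip [ 0.599 -0.265]
i1 head [ 0.61 -0.12]
i2 tip [ 0.528 -0.347]
i2 nipple [ 0.516 -0.195]
i3 tip [ 0.429 -0.197]
i3 nip [ 0.413 -0.344]
c1 [ 0.635 -0.356]
c2 [ 0.397 -0.128]
can top [0.702 0.008]
box top [ 0.42  -0.002]
oil cap [0.498 0.49 ]
pad [ 0.467 -0.509]
```

```bash
cat >> h.py <<'E'
from scipy.spatial.transform import Rotation as Ro
def down(yaw): return Ro.from_euler('xyz',[np.pi,0,yaw])
def plan(wps,op,start=None,vmax=50,wmax=.16):
    """wps: list of (x,y,z,yaw[,op]); prints rows in tool axes, starting at the measured pose"""
    s=robot.observe(); p=np.array(s['tool_pos']); R=Ro.from_euler('xyz',s['tool_rot'])
    if start is not None: p=np.array(start[:3]);R=down(start[3])
    rows=[]
    for w in wps:
        t=np.array(w[:3]);T=down(w[3]); o=w[4] if len(w)>4 else op
        d=np.linalg.norm(t-p)*1e3; a=(R.inv()*T).magnitude()
        n=max(1,int(np.ceil(max(d/vmax,a/wmax))))
        for i in range(n,0,-1):
            dp=np.round(R.inv().apply((t-p)/i)*1e3,1 if d<30 else 0)
            rv=np.round((R.inv()*T).as_rotvec()/i,3)
            rows.append([o]+dp.tolist()+rv.tolist())
            p=p+R.apply(dp/1e3);R=R*Ro.from_rotvec(rv)
    for r in rows: print(','.join('[%g,%g,%g,%g,%g,%g,%g]'%tuple(r+0 if isinstance(r,np.ndarray) else [x+0. for x in r]) for r in [r]),end=',\n')
    print(len(rows))
E
python3 - <<'E'
from h import *
plan([(.541,.234,.25,np.radians(111))],91)
E
```

```text
[91,-14,48,-3,0,0,-0.079],
[91,-17,47,-3,0,0,-0.079],
[91,-21,45,-2,0,0,-0.079],
[91,-24,43,-3,0,0,-0.079],
[91,-28,41,-2,0,0,-0.079],
[91,-31,39,-3,0,0,-0.079],
[91,-34,36,-2,0,0,-0.079],
[91,-37,34,-3,0,0,-0.079],
[91,-39,31,-2,0,0,-0.078],
9
```

>>> move_arm([
  [91, -14, 48, -3, 0, 0, -0.079],
  [91, -17, 47, -3, 0, 0, -0.079],
  [91, -21, 45, -2, 0, 0, -0.079],
  [91, -24, 43, -3, 0, 0, -0.079],
  [91, -28, 41, -2, 0, 0, -0.079],
  [91, -31, 39, -3, 0, 0, -0.079],
  [91, -34, 36, -2, 0, 0, -0.079],
  [91, -37, 34, -3, 0, 0, -0.079],
  [91, -39, 31, -2, 0, 0, -0.078],
  [91, 0, 0, 0, 0, 0, 0],
])

```text
time: 2.75
tool_pos: [0.5558, 0.2305, 0.2501]
tool_rot: [3.139, -0.001, 1.964]
contact_force: [-0.7, -0.9, 0.1]
opening: 0.0909
```

```bash
python3 - <<'E'
from h import *
np.set_printoptions(precision=4,suppress=True)
s=robot.observe();print(s['time'],s['tool_pos'],s['tool_rot'],s['qpos'],s['qvel'])
c=grab('wrist','w1')
for t in ['inj_a','clamp_t','tray']:
        print(t,[([round(x) for x in d['rect']],round(d['conf'],2)) for d in robot.look_for(t,'wrist')])
E
```

```text
2.75 [0.5558 0.2305 0.2501] [ 3.1394 -0.0011  1.9637] [ 0.2651  0.4689  1.2616  0.0014  1.409  -1.6989] [ 0.0335 -0.023   0.035   0.026   0.0137  0.0162]
inj_a [([342, 66, 53, 139], 0.84)]
clamp_t [([226, 111, 43, 53], 0.59)]
tray [([204, 48, 254, 167], 0.72)]
```

View pics/w1.png

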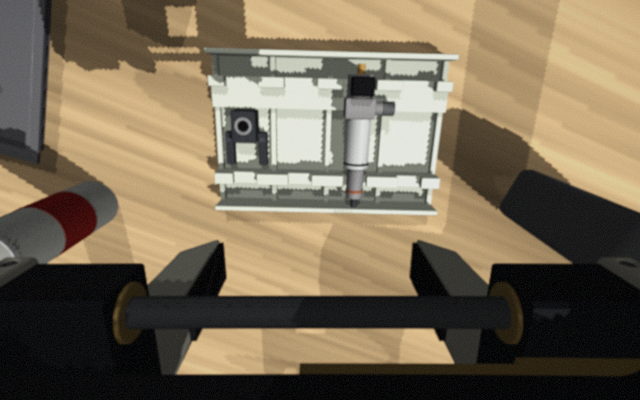

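```bash
python3 - <<'E'
import cv2
a=cv2.imread('pics/w1.png');cv2.imwrite('pics/w1z.png',cv2.resize(a[40:225,195:470],None,fx=2.9,fy=2.9,interpolation=cv2.INTER_CUBIC))
E
```

```text
(no output)
```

View pics/w1z.png

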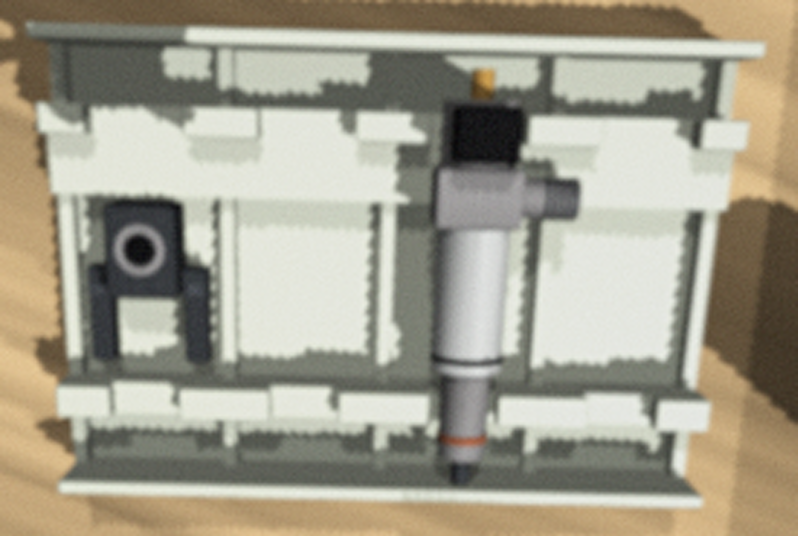

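```bash
python3 - <<'E'
from h import *
from scipy.optimize import least_squares
np.set_printoptions(precision=4,suppress=True)
c=load('w1')
K=[((-83,-123,36),(27,23)),((-83,123,36),(766,43)),((83,-123,36),(58,492)),((83,123,36),(701,505)),
 ((42,-103,31),(114,383)),((42,-77,31),(172,386)),((42,77,31),(586,395)),((42,103,31),(643,398)),((42,-43,31),(272,388)),((42,-17,31),(330,391))]
M=np.array([k[0] for k in K])/1e3; px=np.array([(195+(x)/2.9,40+(y)/2.9) for _,(x,y) in K])
def pts(q):
    R=Ro.from_euler('z',q[3]).as_matrix();return M@R.T+np.array([q[0],q[1],q[2]])
for free in (1,0):
    f=lambda q:(proj(c,pts(q if free else [q[0],q[1],0,q[3]]))-px).ravel()
    r=least_squares(f,[.518,.224,0,.37]);print(r.x,np.sqrt(np.mean(r.fun**2)));print(r.fun.reshape(-1,2))
E
```

```text
[ 0.5252  0.2304 -0.0045  0.3658] 1.3183810290495226
[[-0.0621 -0.4121]
 [-1.8637 -0.0258]
 [-0.022  -0.7376]
 [-1.5504  0.269 ]
 [-1.9734  0.4233]
 [ 1.878   0.0177]
 [-0.4568  0.5402]
 [ 3.5603  0.1041]
 [-1.5047  0.1423]
 [ 2.224  -0.2752]]
[ 0.5245  0.2301 -0.031   0.3656] 1.6249816283996519
[[-1.6083 -1.6714]
 [-0.0488 -1.1346]
 [-1.265   0.0391]
 [-0.2545  1.1404]
 [-3.0275  0.7885]
 [ 1.1064  0.394 ]
 [ 0.4187  0.9811]
 [ 4.7131  0.5559]
 [-1.9097  0.533 ]
 [ 2.0976  0.1265]]
```

```bash
python3 - <<'E'
from h import *
from scipy.optimize import least_squares
np.set_printoptions(precision=4,suppress=True)
c=load('w1')
K=[((-83,-123,36),(27,23)),((-83,123,36),(766,43)),((83,-123,36),(58,492)),((83,123,36),(701,505)),
 ((42,-90,31),(143,384.5)),((42,90,31),(614,396.5)),((42,-30,31),(301,389.5)),((4+70,30,32),(460,483)),((4-78,30,32),(484,72))]
M=np.array([k[0] for k in K])/1e3; px=np.array([(195+(x)/2.9,40+(y)/2.9) for _,(x,y) in K])
def pts(q):
    R=Ro.from_euler('z',q[3]).as_matrix();return M@R.T+np.array([q[0],q[1],q[2]])
for free in (1,0):
    f=lambda q:(proj(c,pts(q if free else [q[0],q[1],0,q[3]]))-px).ravel()
    r=least_squares(f,[.518,.224,0,.37]);print(r.x,np.sqrt(np.mean(r.fun**2)));print(r.fun.reshape(-1,2))
q=r.x
im=cv2.resize(c['img'][40:225,195:470,::-1],None,fx=2.9,fy=2.9,interpolation=cv2.INTER_CUBIC)
R=Ro.from_euler('z',q[3]).as_matrix()
def L(P,col=(0,0,255)):
    P=np.array(P)/1e3; u=proj(c,P@R.T+[q[0],q[1],0]); u=((u-[195,40])*2.9).round().astype(int)
    cv2.polylines(im,[u.reshape(-1,1,2)],True,col,1)
for x in (-83,78):L([(x,-123,36),(x+5,-123,36),(x+5,123,36),(x,123,36)])
for y in (-90,-30,30,90):
    L([(42,y-13,31),(54,y-13,31),(54,y+13,31),(42,y+13,31)],(0,200,0)); L([(-58,y-17,31),(-48,y-17,31),(-48,y+17,31),(-58,y+17,31)],(255,0,0))
    L([(-58,y-20,19),(-27,y-20,19),(-27,y+20,19),(-58,y+20,19)],(0,200,200))
x=-2
for x in range(-30,20,4):
  pass
cv2.imwrite('pics/w1o.png',im)
# clamp: body top (z=4+24) centre hole?
for z in (.028,): print('clamp ring', R.T@(atz(c,195+138/2.9,40+250/2.9,z)-[q[0],q[1],0]))
for n,x,y,z in [('bodyTL',107,202,28),('TR',182,203,28),('forkL',105,360,16),('forkR',198,361,16),('body bottom L',105,293,28),('bbr',182,295,28)]:
    print(n,(R.T@(atz(c,195+x/2.9,40+y/2.9,z/1e3)-[q[0],q[1],0]))*1e3)
E
```

```text
[ 0.5254  0.231  -0.0033  0.365 ] 1.0793221874895433
[[ 0.1406 -0.0792]
 [-0.9479  0.5395]
 [ 0.0587 -0.0381]
 [-0.9231  1.1448]
 [ 0.1516  0.8629]
 [ 2.3267  1.1001]
 [ 0.6973  0.6209]
 [-0.9205 -2.217 ]
 [-0.4677 -1.828 ]]
[0.5251 0.2307 0.     0.365 ] 1.2957684096206152
[[-1.0883 -0.8454]
 [ 0.2703 -0.1517]
 [-0.9179  0.6555]
 [-0.0505  1.8801]
 [-0.5909  1.26  ]
 [ 2.9872  1.5314]
 [ 0.4256  1.0294]
 [-0.7431 -1.5741]
 [-0.1861 -2.4304]]
clamp ring [-0.0085 -0.0899  0.028 ]
bodyTL [ -25.0087 -100.2945   28.    ]
TR [-25.4473 -73.6961  28.    ]
forkL [  35.0779 -106.5757   16.    ]
forkR [ 34.4653 -70.8972  16.    ]
body bottom L [   7.3628 -102.5421   28.    ]
bbr [  7.2867 -74.4968  28.    ]
```

View pics/w1o.png

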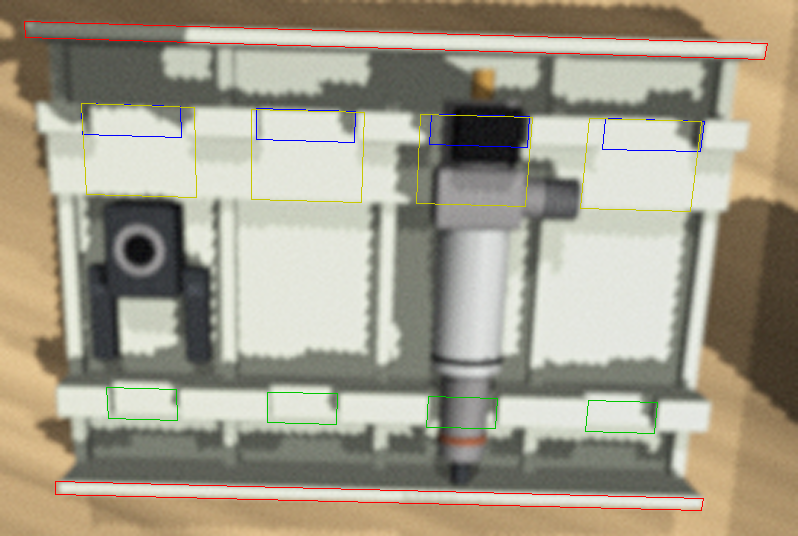

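```bash
cat >> h.py <<'E'
TR=np.array([.5251,.2307]);TY=.365
def tray(x,y): 
    return TR+np.array([np.cos(TY)*x-np.sin(TY)*y,np.sin(TY)*x+np.cos(TY)*y])/1e3
E
python3 - <<'E'
from h import *
x,y=tray(-8.5,-88.7);print(x,y)
plan([(x,y,.08,TY+np.pi/2),(x,y,.016,TY+np.pi/2)],60)
E
```

```text
0.5488213504502023 0.14480915338163974
[60,-20,-10,43,0,-0.001,0.008],
[60,-20,-9,43,0.001,0,0.008],
[60,-21,-9,42,0,-0.001,0.008],
[60,-20,-9,43,0.001,0,0.008],
[60,0,0,32,0,0,0],
[60,0,0,32,0,0,0],
6
```

>>> move_arm([
  [60, -20, -10, 43, 0, -0.001, 0.008],
  [60, -20, -9, 43, 0, -0.001, 0.008],
  [60, -21, -9, 42, 0, -0.001, 0.008],
  [60, -20, -9, 43, 0, 0, 0.008],
  [60, 0, 0, 0, 0, 0, 0],
])

```text
time: 3.58
tool_pos: [0.5457, 0.1499, 0.0785]
tool_rot: [3.134, 0.0, 1.944]
contact_force: [0.4, 0.4, 0.8]
opening: 0.0599
```

```bash
python3 - <<'E'
from h import *
np.set_printoptions(precision=4,suppress=True)
print(robot.observe()['tool_rot'],robot.observe()['qvel'])
c=grab('wrist','w2')
plan([(.5488,.1448,.016,TY+np.pi/2)],60,vmax=25)
E
```

```text
[3.1341 0.0001 1.9436] [ 0.0365 -0.0563 -0.0643  0.0135  0.01    0.01  ]
[60,-2,-1,22,0.004,0,0.003],
[60,-2,0,21,0.004,0,0.003],
[60,-2,-1,22,0.004,0.001,0.003],
3
```

View pics/w2.png

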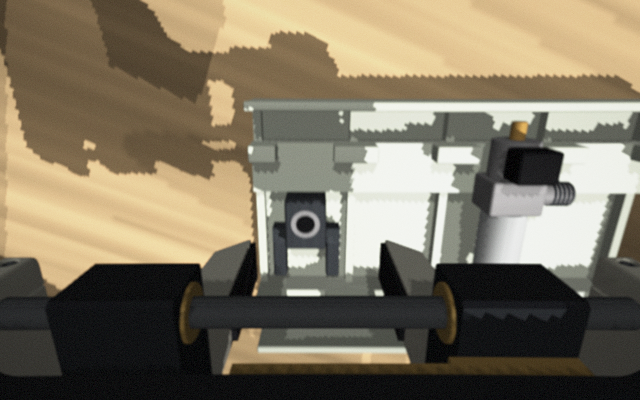

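```bash
python3 - <<'E'
from h import *
np.set_printoptions(precision=4,suppress=True)
c1=load('w1');c2=load('w2')
P=tri([(c1,195+138/2.9,40+250/2.9),(c2,305.5,225)]);print(P,atz(c2,305.5,225,.028),atz(c1,195+138/2.9,40+250/2.9,.028))
E
```

```text
[0.549  0.1439 0.0311] [0.5505 0.1441 0.028 ] [0.5493 0.1437 0.028 ]
```

Ring triangulates to z = 31 mm against the expected 28, with the xy from the two views within 1.5 mm. Descending on the clamp.

>>> move_arm([
  [60, -2, 0, 22, 0.004, 0, 0.003],
  [60, -3, -0.5, 21, 0.003, 0, 0.003],
  [60, -2, 0, 20, 0, 0, 0.003],
  [60, 0, 0, 0, 0, 0, 0],
])

```text
time: 4.12
tool_pos: [0.5563, 0.1516, 0.0267]
tool_rot: [3.119, 0.004, 1.941]
contact_force: [0.4, 0.4, -0.0]
opening: 0.0602
```

```bash
python3 - <<'E'
from h import *
plan([(.5494,.1442,.0155,TY+np.pi/2)],60,vmax=25)
E
```

```text
[60,-4.3,-9.3,11.1,0.023,0.004,0.005],
1
```

>>> move_arm([
  [60, -4.3, -9.3, 6, 0.023, 0.004, 0.005],
  [60, 0, 0, 0, 0, 0, 0],
])

```text
time: 4.38
tool_pos: [0.5506, 0.1454, 0.0237]
tool_rot: [3.138, 0.001, 1.938]
contact_force: [0.1, 0.1, -0.4]
opening: 0.0599
```

```bash
python3 - <<'E'
from h import *
plan([(.5494,.1442,.0155,TY+np.pi/2)],60,vmax=25)
s=robot.observe();print(s['qvel'],s['contact_force'])
E
```

```text
[60,-0.7,-1.6,8.2,0.004,0.001,0.002],
1
[ 0.01506964 -0.02593768 -0.02987938  0.00288449  0.00278063  0.00213402] [ 0.05230881  0.14405605 -0.3746432 ]
```

>>> move_arm([
  [60, -0.7, -1.6, 9, 0.004, 0.001, 0.002],
  [60, 0, 0, 3, 0, 0, 0],
  [26, 0, 0, 0, 0, 0, 0],
  [20, 0, 0, 0, 0, 0, 0],
  [20, 0, 0, 0, 0, 0, 0],
  [20, 0, 0, 0, 0, 0, 0],
], newtons=25)

```text
time: 5.12
tool_pos: [0.5501, 0.1443, 0.0121]
tool_rot: [3.14, -0.0, 1.935]
contact_force: [-1.0, 0.1, 0.3]
opening: 0.0258
```

```bash
python3 - <<'E'
from h import *
plan([(.5494,.1442,.10,TY+np.pi/2),(.51,-.28,.30,.1)],20,vmax=55,wmax=.17)
E
```

```text
[20,0,0,-44,0.001,0,0],
[20,0,-1,-44,0,0,0],
[20,-35,-17,-18,0,0,0.167],
[20,-37,-11,-18,0,0,0.167],
[20,-38,-5,-18,0,0,0.167],
[20,-39,2,-18,0,0,0.167],
[20,-38,8,-18,0,0,0.167],
[20,-36,14,-18,0,0,0.167],
[20,-33,20,-18,0,0,0.167],
[20,-29,25,-18,0,0,0.167],
[20,-25,30,-19,0,0,0.166],
[20,-19,34,-18,0,0,0.167],
[20,-13,36,-19,0,0,0.166],
13
```

>>> move_arm([
  [20, 0, 0, -25, 0, 0, 0],
  [20, 0, -1, -50, 0, 0, 0],
  [20, 0, 0, -40, 0, 0, 0],
  [20, -35, -17, -18, 0, 0, 0.167],
  [20, -37, -11, -18, 0, 0, 0.167],
  [20, -38, -5, -18, 0, 0, 0.167],
  [20, -39, 2, -18, 0, 0, 0.167],
  [20, -38, 8, -18, 0, 0, 0.167],
  [20, -36, 14, -18, 0, 0, 0.167],
  [20, -33, 20, -18, 0, 0, 0.167],
  [20, -29, 25, -15, 0, 0, 0.167],
  [20, -25, 30, -15, 0, 0, 0.167],
])

```text
time: 6.62
tool_pos: [0.5061, -0.2099, 0.2872]
tool_rot: [-3.138, 0.007, 0.389]
contact_force: [-0.2, 0.3, -2.0]
opening: 0.0259
```

```bash
python3 - <<'E'
from h import *
plan([(.51,-.28,.30,.1)],20,vmax=50,wmax=.16)
E
```

```text
[20,-12,33,-6,-0.001,0.004,0.144],
[20,-6,35,-7,-0.002,0.004,0.145],
2
```

>>> move_arm([
  [20, -12, 33, -6, 0, 0.004, 0.144],
  [20, -6, 35, -7, -0.002, 0.004, 0.145],
  [20, 0, 0, 0, 0, 0, 0],
])

```text
time: 7.0
tool_pos: [0.5089, -0.2853, 0.3004]
tool_rot: [-3.141, 0.0, 0.085]
contact_force: [0.1, -0.3, -2.5]
opening: 0.0256
```

```bash
python3 - <<'E'
from h import *
np.set_printoptions(precision=4,suppress=True)
c=grab('wrist','p1')
for t in ['inj_a','clamp_t']:
        print(t,[([round(x) for x in d['rect']],round(d['conf'],2)) for d in robot.look_for(t,'wrist')])
E
```

```text
inj_a [([391, 4, 57, 139], 0.81), ([317, 72, 44, 124], 0.59), ([214, 69, 47, 122], 0.58), ([212, 0, 42, 44], 0.18)]
clamp_t [([213, 0, 42, 42], 0.8), ([285, 226, 67, 111], 0.67)]
```

View pics/p1.png

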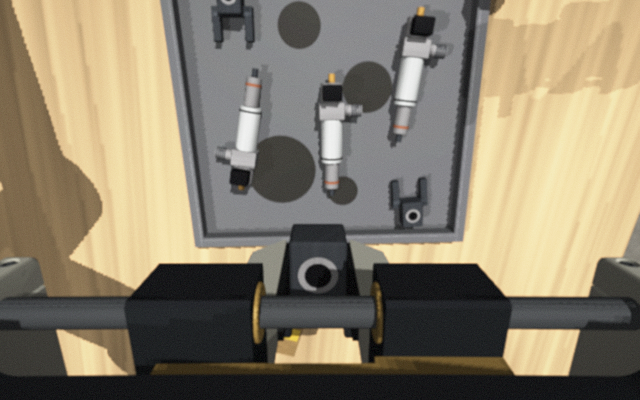

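```bash
python3 - <<'E'
import cv2
a=cv2.imread('pics/p1.png');cv2.imwrite('pics/p1z.png',cv2.resize(a[0:200,200:465],None,fx=3,fy=3,interpolation=cv2.INTER_CUBIC))
E
```

```text
(no output)
```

View pics/p1z.png

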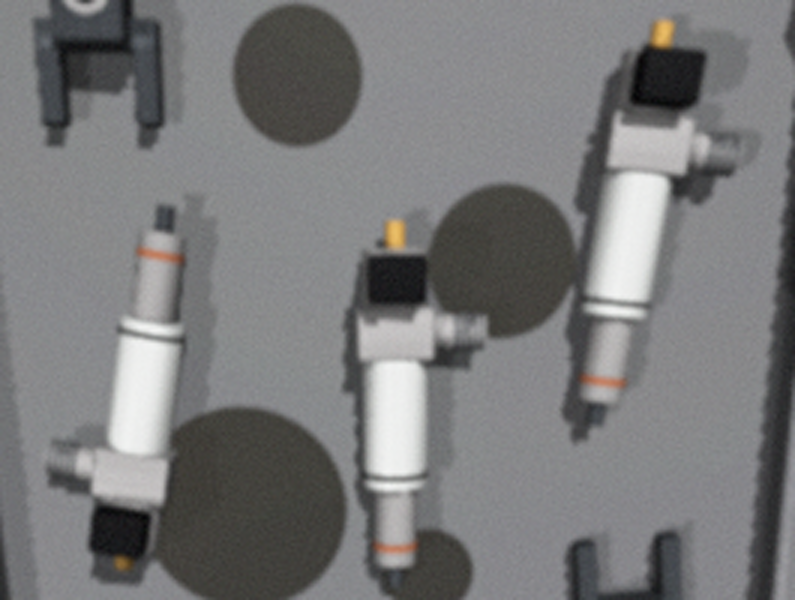

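```bash
python3 - <<'E'
from h import *
np.set_printoptions(precision=4,suppress=True)
c=load('p1')
for n,t,p in [('i1',(594,424),(665,22)),('i2',(394,588),(396,222)),('i3',(166,208),(122,568))]:
    T=atz(c,200+t[0]/3,t[1]/3,.017);P=atz(c,200+p[0]/3,p[1]/3,.017)
    d=(T-P)[:2];L=np.linalg.norm(d);d/=L;O=T[:2]-d*.070*L/.148
    print(n,'len',L,'yaw',np.degrees(np.arctan2(d[1],d[0])),'O',O)
print('clamp left ring',atz(c,200+85/3,0,.028),'fork ends',atz(c,200+55/3,125/3,.016),atz(c,200+148/3,125/3,.016))
print(atz(c,414,215,.028))
print('pan left wall',atz(c,175,0,.022),atz(c,200,235,.022))
E
```

```text
i1 len 0.14788607069285395 yaw -91.17427312297913 O [ 0.6074 -0.1923]
i2 len 0.14888562527328414 yaw -84.76896321081509 O [ 0.5246 -0.2693]
i3 len 0.14740885086462333 yaw 84.42129059723041 O [ 0.4216 -0.263 ]
clamp left ring [ 0.3996 -0.127   0.028 ] fork ends [ 0.3856 -0.1678  0.016 ] [ 0.4206 -0.1647  0.016 ]
[ 0.6382 -0.3524  0.028 ]
pan left wall [ 0.3409 -0.1311  0.022 ] [ 0.3628 -0.4064  0.022 ]
```

```bash
python3 - <<'E'
from h import *
plan([(.49,-.115,.08,.0),(.49,-.115,.03,.0)],20,vmax=52,wmax=.16)
E
```

```text
[20,-1,-28,37,0,0,0.015],
[20,-1,-28,37,0,0,0.015],
[20,-1,-28,37,-0.001,0,0.015],
[20,-2,-28,37,0,0,0.015],
[20,-2,-28,36,-0.001,0,0.015],
[20,-3,-28,37,0,0.001,0.015],
[20,0,0,50,0,0,0],
7
```

>>> move_arm([
  [20, -1, -28, 37, 0, 0, 0.015],
  [20, -1, -28, 37, 0, 0, 0.015],
  [20, -1, -28, 37, 0, 0, 0.015],
  [20, -2, -28, 37, 0, 0, 0.015],
  [20, -2, -28, 36, 0, 0, 0.015],
  [20, -3, -28, 30, 0, 0, 0.015],
  [20, 0, -2, 20, 0, 0, 0],
  [20, 0, 0, 20, 0, 0, 0],
  [20, 0, 0, 0, 0, 0, 0],
])

```text
time: 8.28
tool_pos: [0.4867, -0.0961, 0.04]
tool_rot: [-3.139, 0.001, 0.02]
contact_force: [-0.3, -0.1, -0.3]
opening: 0.0258
```

```bash
python3 - <<'E'
from h import *
plan([(.49,-.115,.0135,.0)],20,vmax=14,wmax=.16)
E
```

```text
[20,1,6,9,-0.001,0,0.007],
[20,1,6,9,-0.001,0,0.006],
[20,1,7,8,0,0.001,0.007],
3
```

>>> move_arm([
  [20, 2, 9, 0, 0, 0, 0.01],
  [20, 1, 9, 4, 0, 0, 0.008],
  [20, 0, 0, 8, 0, 0, 0],
  [20, 0, 0, 0, 0, 0, 0],
])

```text
time: 8.78
tool_pos: [0.4917, -0.1158, 0.0298]
tool_rot: [-3.141, -0.003, 0.001]
contact_force: [-1.1, -0.1, -1.8]
opening: 0.0257
```

```bash
python3 - <<'E'
from h import *
plan([(.49,-.115,.0135,.0)],20,vmax=14,wmax=.16)
E
```

```text
[20,-0.9,-0.4,8.1,0,-0.002,0.001],
[20,-0.9,-0.4,8.1,-0.001,-0.001,0],
2
```

>>> move_arm([
  [20, 0, 0, 7, 0, 0, 0],
  [20, 0, 0, 6, 0, 0, 0],
  [20, 0, 0, 2, 0, 0, 0],
  [20, 0, 0, 0, 0, 0, 0],
])

```text
time: 9.28
tool_pos: [0.4916, -0.1156, 0.0135]
tool_rot: [-3.141, -0.003, 0.001]
contact_force: [-0.3, -0.8, -2.3]
opening: 0.0259
```

>>> move_arm([
  [20, 0, 0, 2, 0, 0, 0],
  [20, 0, 0, 0, 0, 0, 0],
  [36, 0, 0, 0, 0, 0, 0],
  [46, 0, 0, 0, 0, 0, 0],
  [46, 0, 0, -15, 0, 0, 0],
  [60, 0, 0, -45, 0, 0, 0],
  [91, 0, 0, -40, 0, 0, 0],
  [91, 0, 0, 0, 0, 0, 0],
])

```text
time: 10.28
tool_pos: [0.4923, -0.116, 0.1182]
tool_rot: [3.141, -0.007, 0.002]
contact_force: [-0.6, -0.4, -0.8]
opening: 0.0713
```

```bash
python3 - <<'E'
from h import *
plan([(.6074,-.1923,.09,np.radians(-1.2))],70,vmax=45,wmax=.16)
c=grab('wrist','p2')
E
```

```text
[70,29,19,7,0,-0.002,0.006],
[70,29,19,7,0,-0.002,0.006],
[70,29,19,7,0,-0.001,0.005],
[70,29,19,8,0,-0.002,0.006],
4
```

View pics/p2.png

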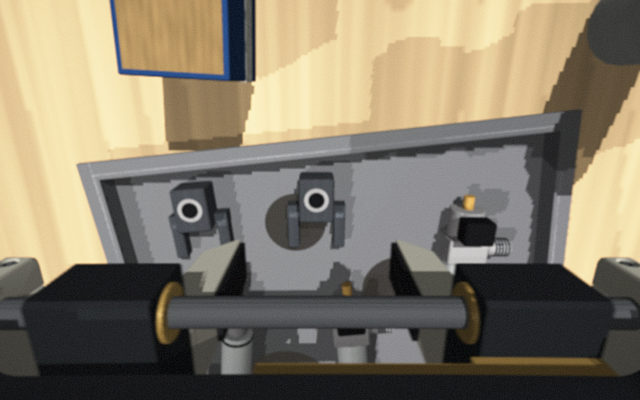

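>>> move_arm([
  [70, 29, 19, 5, 0, -0.002, 0.006],
  [70, 29, 19, 5, 0, -0.002, 0.006],
  [70, 29, 19, 5, 0, -0.001, 0.005],
  [70, 26, 17, 5, 0, -0.002, 0.006],
  [70, 0, 0, 0, 0, 0, 0],
])

```text
time: 10.95
tool_pos: [0.6034, -0.1908, 0.0914]
tool_rot: [-3.137, 0.012, -0.022]
contact_force: [-0.9, 0.2, 0.7]
opening: 0.0702
```

```bash
python3 - <<'E'
from h import *
plan([(.6074,-.1923,.09,np.radians(-1.2))],70,vmax=45,wmax=.16)
c=grab('wrist','p3')
E
```

```text
[70,4,1.4,1.4,-0.004,0.012,-0.001],
1
```

View pics/p3.png

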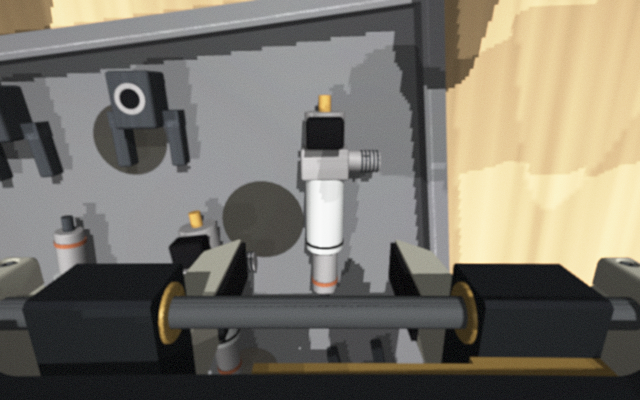

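```bash
python3 - <<'E'
from h import *
np.set_printoptions(precision=4,suppress=True)
c1=load('p1');c2=load('p3')
print(tri([(c1,200+665/3,22/3),(c2,325,96)]),tri([(c1,200+602/3,382/3),(c2,323,284)]))
A=atz(c2,325,96,.017);B=atz(c2,323,284,.023);print(A,B,np.degrees(np.arctan2(*(B-A)[1::-1])))
E
```

```text
[ 0.6086 -0.115   0.0193] [ 0.6052 -0.2445  0.0232]
[ 0.6088 -0.1152  0.017 ] [ 0.6053 -0.2447  0.023 ] -91.54744182020994
```

>>> move_arm([
  [70, 3.5, 2.5, 20, -0.004, 0.01, 0],
  [70, 0, 0, 25, 0, 0, 0.001],
  [70, 0, 0, 20, 0, 0, 0.001],
  [70, 0, 0, 8, 0, 0, 0],
  [70, 0, 0, 0, 0, 0, 0],
])

```text
time: 11.62
tool_pos: [0.6008, -0.1888, 0.0162]
tool_rot: [-3.138, 0.008, -0.022]
contact_force: [0.2, -0.1, 0.2]
opening: 0.07
```

```bash
python3 - <<'E'
from h import *
plan([(.6068,-.1935,.008,-.024)],70,vmax=45,wmax=.16)
E
```

```text
[70,6.1,4.6,8.1,-0.003,0.008,0.002],
1
```

>>> move_arm([
  [70, 6, 4.5, 4, -0.003, 0.008, 0.002],
  [70, 0.5, 0.4, 3, 0, 0, 0],
  [70, 0, 0, 0, 0, 0, 0],
])

```text
time: 12.0
tool_pos: [0.6085, -0.1945, 0.0108]
tool_rot: [3.141, -0.003, -0.024]
contact_force: [0.2, 0.1, 0.2]
opening: 0.0701
```

```bash
python3 - <<'E'
from h import *
plan([(.6068,-.1935,.008,-.024)],70,vmax=45,wmax=.16)
E
```

```text
[70,-1.8,-1,2.8,0.001,-0.003,0],
1
```

>>> move_arm([
  [60, -1.5, -1, 3, 0, -0.003, 0],
  [45, 0, 0, 0, 0, 0, 0],
  [20, 0, 0, 0, 0, 0, 0],
  [20, 0, 0, 0, 0, 0, 0],
  [20, 0, 0, 0, 0, 0, 0],
  [20, 0, 0, 0, 0, 0, 0],
], newtons=30)

```text
time: 12.75
tool_pos: [0.6072, -0.1934, 0.0081]
tool_rot: [3.14, -0.001, -0.024]
contact_force: [-0.4, -0.1, -0.9]
opening: 0.0253
```

```bash
python3 - <<'E'
from h import *
c=load('top0');print(atz(c,194.5,209,0),atz(c,194.5,203,0.0),atz(c,194.5,209,0.1))
c=load('scene0')
for x,y in [(690,165),(745,183),(765,160)]: print(atz(c,130+x*.45,80+y*.45,0))
x,y=tray(4,90);print('w3',x,y)
plan([(.6072,-.1934,.12,-.024),(x,y,.16,TY+np.pi/2)],20,vmax=52,wmax=.165)
E
```

```text
[0.50460953 0.45416497 0.        ] [0.52820103 0.45425636 0.        ] [0.48435015 0.42707731 0.1       ]
[0.47950083 0.45688742 0.        ]
[0.54682647 0.51325949 0.        ]
[0.51887426 0.57255824 0.        ]
w3 0.4967110585417367 0.3161989356827282
[20,0,0,-37,0,0,0],
[20,0,0,-37,0.001,0,0],
[20,0,0,-38,0,-0.001,0],
[20,-10,-42,-3,0,0,-0.163],
[20,-3,-43,-3,0,0,-0.163],
[20,4,-43,-3,0,0,-0.163],
[20,11,-42,-3,0,0,-0.163],
[20,17,-40,-4,0,0,-0.163],
[20,24,-37,-3,0,0,-0.163],
[20,29,-32,-4,0,0,-0.164],
[20,34,-27,-3,0,0,-0.163],
[20,38,-21,-4,0,0,-0.164],
[20,41,-14,-3,0,0,-0.163],
[20,43,-8,-4,0,0,-0.164],
[20,44,0,-3,0,0,-0.163],
15
```

>>> move_arm([
  [20, 0, 0, -20, 0, 0, 0],
  [20, 0, 0, -45, 0, 0, 0],
  [20, 0, 0, -50, 0, 0, 0],
  [20, -10, -42, -5, 0, 0, -0.163],
  [20, -3, -43, -3, 0, 0, -0.163],
  [20, 4, -43, -3, 0, 0, -0.163],
  [20, 11, -42, -3, 0, 0, -0.163],
  [20, 17, -40, -4, 0, 0, -0.163],
  [20, 24, -37, -3, 0, 0, -0.163],
  [20, 29, -32, -4, 0, 0, -0.163],
])

```text
time: 14.0
tool_pos: [0.5335, 0.1086, 0.1474]
tool_rot: [-3.132, 0.002, 1.148]
contact_force: [0.4, 0.1, -3.4]
opening: 0.0252
```

```bash
python3 - <<'E'
from h import *
x,y=tray(4,90)
plan([(x,y,.13,TY+np.pi/2)],20,vmax=42,wmax=.145)
E
```

```text
[20,29,-20,3,-0.002,0,-0.131],
[20,31,-16,3,-0.002,0,-0.131],
[20,33,-11,3,-0.001,0,-0.131],
[20,35,-7,3,-0.002,0,-0.132],
[20,35,-3,3,-0.001,-0.001,-0.131],
[20,35,2,3,-0.002,0,-0.132],
6
```

>>> move_arm([
  [20, 29, -20, 3, -0.003, 0, -0.131],
  [20, 31, -16, 3, -0.003, 0, -0.131],
  [20, 33, -11, 3, -0.002, 0, -0.131],
  [20, 35, -7, 3, -0.002, 0, -0.132],
  [20, 33, -3, 3, -0.001, 0, -0.131],
  [20, 18, 1, 2, 0, 0, -0.09],
  [20, 0, 0, 0, 0, 0, 0],
])

```text
time: 14.88
tool_pos: [0.4918, 0.3052, 0.1272]
tool_rot: [-3.137, 0.0, 1.925]
contact_force: [-0.0, -0.4, -2.9]
opening: 0.0252
```

```bash
python3 - <<'E'
from h import *
x,y=tray(4,90)
plan([(x,y,.07,TY+np.pi/2)],20,vmax=42,wmax=.145)
print(robot.observe()['qvel'])
E
```

```text
[20,4,4,29,-0.002,0,-0.006],
[20,5,5,28,-0.003,0,-0.005],
2
[-0.01048758  0.000511    0.01026268 -0.01072969  0.00172006  0.0112307 ]
```

>>> move_arm([
  [20, 5, 5, 20, -0.003, 0, -0.006],
  [20, 5, 5, 22, -0.002, 0, -0.005],
  [20, 0, 0, 10, 0, 0, 0],
  [20, 0, 0, 0, 0, 0, 0],
])

```text
time: 15.38
tool_pos: [0.4984, 0.3149, 0.0739]
tool_rot: [-3.141, 0.002, 1.927]
contact_force: [-0.1, -0.4, -2.0]
opening: 0.0251
```

```bash
python3 - <<'E'
from h import *
x,y=tray(4,90)
c=grab('wrist','t1')
plan([(x,y,.06,TY+np.pi/2)],20,vmax=42,wmax=.145)
E
```

```text
[20,1.8,-1.5,14.5,0,0.002,-0.008],
1
```

View pics/t1.png

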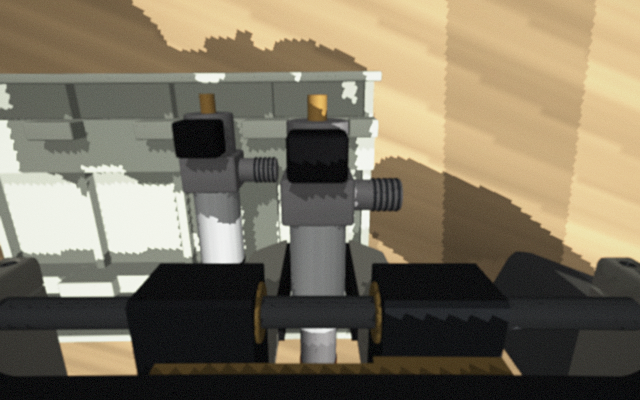

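```bash
python3 - <<'E'
from h import *
np.set_printoptions(precision=4,suppress=True)
c=load('t1')
R=Ro.from_euler('z',TY).as_matrix()[:2,:2]
def T(u,v,z): return (R.T@(atz(c,u,v,z)[:2]-TR))*1e3
print(T(380,73,.036),T(364,82,.036), 'inj_d nipple',T(207,95,.032), 'held nipple', T(317,96,.083))
im=c['img'][50:270,0:440,::-1].copy()
im=cv2.resize(im,None,fx=1.8,fy=1.8,interpolation=cv2.INTER_CUBIC)
def L(P,col=(0,0,255)):
    P=np.array(P)/1e3; u=proj(c,np.c_[P[:,:2]@R.T+TR,P[:,2]]); u=((u-[0,50])*1.8).round().astype(int)
    cv2.polylines(im,[u.reshape(-1,1,2)],True,col,1)
for x in (-83,78):L([(x,-123,36),(x+5,-123,36),(x+5,123,36),(x,123,36)])
for y in (-90,-30,30,90):
    L([(42,y-13,31),(54,y-13,31),(54,y+13,31),(42,y+13,31)],(0,200,0)); L([(-58,y-17,31),(-48,y-17,31),(-48,y+17,31),(-58,y+17,31)],(255,0,0))
cv2.imwrite('pics/t1o.png',im)
E
```

```text
[-82.068  121.3625] [-77.7614 113.2769] inj_d nipple [-71.8284  30.0126] held nipple [-72.4811  88.9916]
```

View pics/t1o.png

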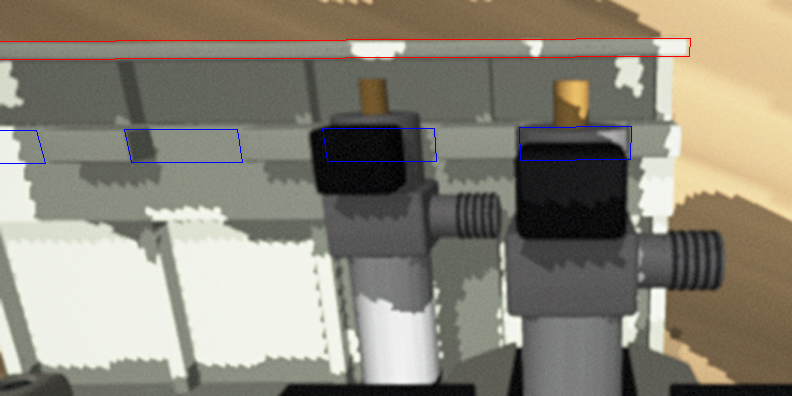

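>>> move_arm([
  [20, 2, -1.5, 12, 0, 0, -0.008],
  [20, 0.5, 0.5, 12, 0, 0, 0],
  [20, 0, 0, 4, 0, 0, 0],
  [20, 0, 0, 0, 0, 0, 0],
])

```text
time: 15.92
tool_pos: [0.4975, 0.3168, 0.0459]
tool_rot: [3.14, 0.002, 1.935]
contact_force: [-0.2, 0.2, -3.1]
opening: 0.0254
```

```bash
python3 - <<'E'
from h import *
x,y=tray(4,90)
plan([(x,y,.024,TY+np.pi/2)],20,vmax=42,wmax=.145)
E
```

```text
[20,-0.3,-1,21.9,0.002,0.002,-0.001],
1
```

>>> move_arm([
  [20, -0.3, -0.5, 8, 0, 0, 0],
  [20, 0, 0, 8, 0, 0, 0],
  [20, 0, 0, 5, 0, 0, 0],
  [20, 0, 0, 2, 0, 0, 0],
  [20, 0, 0, 0, 0, 0, 0],
])

```text
time: 16.55
tool_pos: [0.4976, 0.3166, 0.0231]
tool_rot: [3.138, 0.002, 1.935]
contact_force: [-1.4, -0.1, -2.2]
opening: 0.0253
```

```bash
python3 - <<'E'
from h import *
x,y=tray(4,90)
plan([(x,y,.024,TY+np.pi/2)],20,vmax=42,wmax=.145)
print(robot.observe()['contact_force'])
E
```

```text
[20,0,-1,-0.9,0.004,0.002,-0.001],
1
[-1.44312362 -0.11851381 -2.23572517]
```

>>> move_arm([
  [20, 0, 0, 1, 0, 0, 0],
  [20, 0, 0, 1, 0, 0, 0],
  [20, 0, 0, 0, 0, 0, 0],
])

```text
time: 16.92
tool_pos: [0.4978, 0.3167, 0.0232]
tool_rot: [3.137, 0.002, 1.935]
contact_force: [-0.9, -0.6, -2.1]
opening: 0.0253
```

>>> move_arm([
  [20, 0, 0, 2.5, 0, 0, 0],
  [20, 0, 0, 0, 0, 0, 0],
])

```text
time: 17.18
tool_pos: [0.498, 0.3169, 0.0233]
tool_rot: [3.136, 0.002, 1.935]
contact_force: [-0.1, -0.2, -3.5]
opening: 0.0248
```

>>> move_arm([
  [30, 0, 0, 0, 0, 0, 0],
  [40, 0, 0, 0, 0, 0, 0],
  [42, 0, 0, 0, 0, 0, 0],
  [42, 0, 0, -15, 0, 0, 0],
  [42, 0, 0, -40, 0, 0, 0],
  [42, 0, 0, -40, 0, 0, 0],
  [60, 0, 0, -30, 0, 0, 0],
  [60, 0, 0, 0, 0, 0, 0],
])

```text
time: 18.18
tool_pos: [0.4985, 0.3173, 0.1554]
tool_rot: [3.131, 0.001, 1.935]
contact_force: [0.2, 0.5, 0.2]
opening: 0.0571
```

```bash
python3 - <<'E'
from h import *
c=grab('wrist','t2')
plan([(.5246,-.2693,.13,np.radians(5.2))],70,vmax=52,wmax=.165)
E
```

```text
[70,-46,-15,2,0.001,-0.001,0.154],
[70,-48,-8,2,0.001,0,0.154],
[70,-49,-1,2,0.001,0,0.154],
[70,-48,7,2,0,0,0.154],
[70,-47,14,2,0,-0.001,0.154],
[70,-44,21,2,0.001,0,0.153],
[70,-40,28,2,0,-0.001,0.154],
[70,-36,34,2,0.001,0,0.153],
[70,-30,39,2,0,-0.001,0.154],
[70,-24,43,2,0.001,0,0.153],
[70,-17,46,2,0,-0.001,0.154],
[70,-9,48,2,0.001,0,0.153],
12
```

View pics/t2.png

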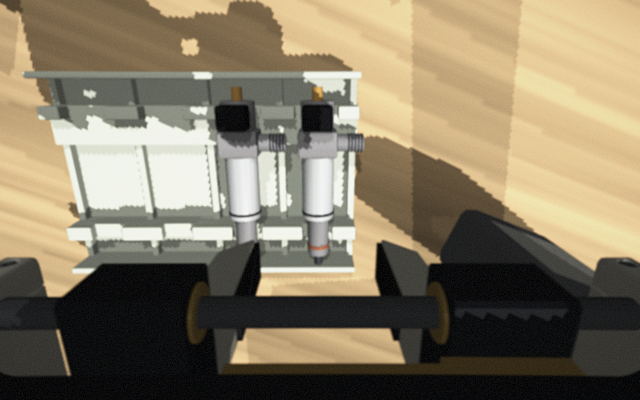

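inj_i1 looks seated in well 3, parallel to inj_d: tip (318,262), nipple (318,90). Next is the middle pan injector.

>>> move_arm([
  [70, -46, -15, 2, 0.004, 0, 0.154],
  [70, -48, -8, 2, 0.004, 0, 0.154],
  [70, -49, -1, 2, 0.003, 0, 0.154],
  [70, -48, 7, 2, 0, 0, 0.154],
  [70, -47, 14, 2, 0, 0, 0.154],
  [70, -44, 21, 2, 0, 0, 0.154],
  [70, -40, 28, 2, 0, 0, 0.154],
  [70, -36, 34, 2, 0, 0, 0.154],
  [70, -30, 39, 2, 0, 0, 0.154],
  [70, -24, 43, 2, 0, 0, 0.154],
  [70, -17, 43, 2, 0, 0, 0.154],
  [70, -5, 25, 2, 0, 0, 0.1],
])

```text
time: 19.73
tool_pos: [0.4989, -0.2582, 0.1151]
tool_rot: [-3.134, 0.025, 0.086]
contact_force: [0.7, -0.7, -0.2]
opening: 0.07
```

```bash
python3 - <<'E'
from h import *
plan([(.5246,-.2693,.09,np.radians(5.2))],70,vmax=30,wmax=.165)
E
```

```text
[70,13,7,12,-0.004,0.013,-0.003],
[70,12,6,13,-0.003,0.012,-0.002],
2
```

>>> move_arm([
  [70, 13, 6, 12, -0.004, 0.013, -0.003],
  [70, 12, 5, 10, -0.003, 0.012, -0.002],
  [70, 0, 0, 0, 0, 0, 0],
])

```text
time: 20.1
tool_pos: [0.5243, -0.2664, 0.0879]
tool_rot: [-3.138, 0.003, 0.092]
contact_force: [-0.4, 0.2, 0.6]
opening: 0.0697
```

```bash
python3 - <<'E'
from h import *
c=grab('wrist','p4')
plan([(.5246,-.2693,.09,np.radians(5.2))],70,vmax=30,wmax=.165)
E
```

```text
[70,0.2,3.1,-1.7,-0.004,0.003,0.001],
1
```

View pics/p4.png

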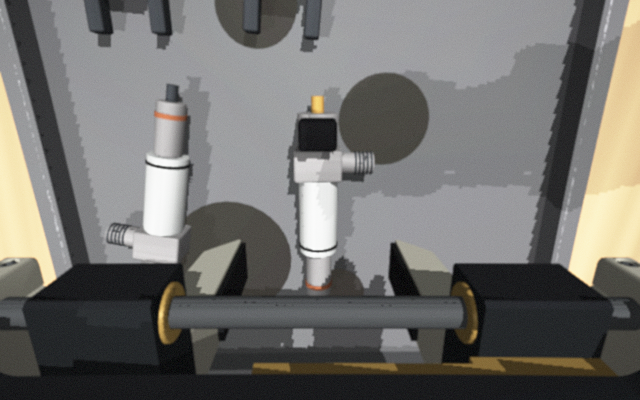

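```bash
python3 - <<'E'
from h import *
np.set_printoptions(precision=4,suppress=True)
c1=load('p1');c2=load('p4')
print(tri([(c1,200+396/3,222/3),(c2,317.5,97)]),tri([(c1,200+394.5/3,548/3),(c2,318,287)]))
A=atz(c2,317.5,97,.017);B=atz(c2,318,287,.025);print(A,B,np.degrees(np.arctan2(*(B-A)[1::-1])))
# i3 too
print('i3 tip',tri([(c1,200+166/3,208/3),(c2,172.5,86)]), atz(c2,172.5,86,.017))
E
```

```text
[ 0.5172 -0.1913  0.0245] [ 0.5292 -0.3197  0.024 ]
[ 0.5172 -0.1916  0.017 ] [ 0.5293 -0.3191  0.025 ] -84.58416535644764
i3 tip [ 0.4281 -0.1935  0.0154] [ 0.4287 -0.1934  0.017 ]
```

>>> move_arm([
  [70, 1, 3, 20, -0.004, 0.003, 0],
  [70, 1.5, 1, 25, 0, 0, 0],
  [70, 1.5, 1, 20, 0, 0, 0],
  [70, 1, 1, 8, 0, 0, 0],
  [70, 0, 0, 0, 0, 0, 0],
])

```text
time: 20.78
tool_pos: [0.5315, -0.2678, 0.0158]
tool_rot: [3.14, -0.002, 0.101]
contact_force: [-1.4, 0.3, -0.2]
opening: 0.0704
```

```bash
python3 - <<'E'
from h import *
plan([(.5246,-.2695,.008,.094)],70,vmax=45,wmax=.16)
E
```

```text
[70,-7,1,7.7,0.002,-0.002,0.007],
1
```

>>> move_arm([
  [70, -6.5, 1, 4, 0.002, -0.002, 0.007],
  [70, -0.5, 0.5, 4, 0, 0, 0],
  [60, 0, 0, 0, 0, 0, 0],
])

```text
time: 21.15
tool_pos: [0.5249, -0.2704, 0.0092]
tool_rot: [3.14, -0.002, 0.094]
contact_force: [-0.3, 1.2, -1.1]
opening: 0.0638
```

```bash
python3 - <<'E'
from h import *
plan([(.5246,-.2695,.008,.094)],70,vmax=45,wmax=.16)
E
```

```text
[70,-0.2,-1,1.2,0.001,-0.002,0],
1
```

>>> move_arm([
  [50, 0, -1, 1.5, 0, 0, 0],
  [35, 0, 0, 0, 0, 0, 0],
  [20, 0, 0, 0, 0, 0, 0],
  [20, 0, 0, 0, 0, 0, 0],
  [20, 0, 0, 0, 0, 0, 0],
], newtons=30)

```text
time: 21.78
tool_pos: [0.5251, -0.2696, 0.0082]
tool_rot: [3.14, -0.003, 0.094]
contact_force: [0.5, 0.5, -0.5]
opening: 0.0252
```

```bash
python3 - <<'E'
from h import *
x,y=tray(4,-30);print(x,y)
plan([(.5245,-.2695,.12,.094),(x,y,.14,TY+np.pi/2)],20,vmax=48,wmax=.165)
E
```

```text
0.539544973878966 0.20410408434296745
[20,0,0,-37,0.001,-0.001,0],
[20,0,0,-37,0,-0.001,0],
[20,0,0,-38,0.001,-0.001,0],
[20,5,-39,-2,0,0,-0.154],
[20,11,-38,-2,0,0,-0.153],
[20,17,-36,-2,0,0,-0.154],
[20,22,-33,-2,0,0,-0.153],
[20,26,-29,-1,0,0,-0.154],
[20,31,-25,-2,0,0,-0.153],
[20,34,-20,-1,0,0,-0.154],
[20,37,-14,-2,0,0,-0.153],
[20,38,-9,-1,0,0,-0.154],
[20,39,-3,-2,0,0,-0.153],
[20,40,4,-1,0,0,-0.154],
[20,38,10,-2,0,0,-0.153],
15
```

>>> move_arm([
  [20, 0, 0, -20, 0, 0, 0],
  [20, 0, 0, -45, 0, 0, 0],
  [20, 0, 0, -50, 0, 0, 0],
  [20, 5, -39, -4, 0, 0, -0.154],
  [20, 11, -38, -2, 0, 0, -0.154],
  [20, 17, -36, -2, 0, 0, -0.154],
  [20, 22, -33, -2, 0, 0, -0.154],
  [20, 26, -29, -2, 0, 0, -0.154],
  [20, 31, -25, -2, 0, 0, -0.154],
  [20, 34, -20, -2, 0, 0, -0.154],
])

```text
time: 23.02
tool_pos: [0.5266, 0.0138, 0.1385]
tool_rot: [-3.135, -0.001, 1.2]
contact_force: [-0.9, -0.1, -2.4]
opening: 0.025
```

```bash
python3 - <<'E'
from h import *
x,y=tray(4,-30)
plan([(x,y,.13,TY+np.pi/2)],20,vmax=42,wmax=.145)
E
```

```text
[20,30,-9,2,-0.001,-0.001,-0.123],
[20,31,-6,1,-0.001,0,-0.122],
[20,32,-2,1,-0.001,-0.001,-0.123],
[20,32,2,2,-0.001,0,-0.122],
[20,31,6,1,-0.001,-0.001,-0.123],
[20,31,10,2,-0.001,0,-0.122],
6
```

>>> move_arm([
  [20, 30, -9, 2, -0.003, 0, -0.123],
  [20, 31, -6, 2, -0.002, 0, -0.123],
  [20, 32, -2, 2, -0.002, 0, -0.123],
  [20, 32, 3, 4, -0.001, 0, -0.123],
  [20, 31, 8, 8, -0.001, 0, -0.123],
  [20, 24, 10, 12, 0, 0, -0.1],
  [20, 0, 2, 12, 0, 0, 0],
  [20, 0, 0, 0, 0, 0, 0],
])

```text
time: 24.02
tool_pos: [0.5401, 0.2074, 0.0917]
tool_rot: [-3.138, -0.002, 1.943]
contact_force: [-0.5, -1.3, -4.4]
opening: 0.0252
```

```bash
python3 - <<'E'
from h import *
x,y=tray(4,-30)
plan([(x,y,.06,TY+np.pi/2)],20,vmax=30,wmax=.145)
E
```

```text
[20,-1,-1,16,-0.002,-0.001,0.004],
[20,-2,-1,16,-0.002,-0.001,0.004],
2
```

>>> move_arm([
  [20, -2, -1, 20, -0.003, 0, 0.006],
  [20, -1, 0, 16, 0, 0, 0.002],
  [20, 0, 0, 8, 0, 0, 0],
  [20, 0, 0, 0, 0, 0, 0],
])

```text
time: 24.52
tool_pos: [0.5411, 0.2015, 0.0473]
tool_rot: [3.141, -0.002, 1.929]
contact_force: [-1.2, 0.0, -2.7]
opening: 0.0254
```

```bash
python3 - <<'E'
from h import *
x,y=tray(4,-30)
c=grab('wrist','t3')
plan([(x,y,.0235,TY+np.pi/2)],20,vmax=30,wmax=.145)
E
```

```text
[20,2.9,-0.9,24.2,0.001,-0.002,-0.006],
1
```

View pics/t3.png

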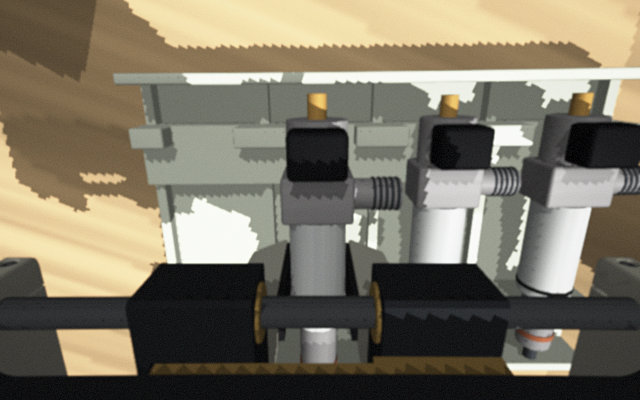

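The held injector sits level over well 1, with its nipple at (317,100). inj_d and the first placed injector are to its right. Correcting xy, then lowering.

>>> move_arm([
  [20, 3, -1, 2, 0, 0, -0.006],
  [20, 0, 0, 4, 0, 0, 0],
  [20, 0, 0, 0, 0, 0, 0],
])

```text
time: 24.95
tool_pos: [0.54, 0.2046, 0.0427]
tool_rot: [3.138, -0.001, 1.936]
contact_force: [-0.3, 0.1, -2.8]
opening: 0.0255
```

```bash
python3 - <<'E'
from h import *
x,y=tray(4,-30)
plan([(x,y,.0235,TY+np.pi/2)],20,vmax=30,wmax=.145)
E
```

```text
[20,-0.4,-0.7,19.2,0.003,-0.001,0],
1
```

>>> move_arm([
  [20, -0.3, -0.5, 7, 0.003, 0, 0],
  [20, 0, 0, 7, 0, 0, 0],
  [20, 0, 0, 4, 0, 0, 0],
  [20, 0, 0, 2, 0, 0, 0],
  [20, 0, 0, 2, 0, 0, 0],
  [20, 0, 0, 0, 0, 0, 0],
])

```text
time: 25.7
tool_pos: [0.5401, 0.2043, 0.0236]
tool_rot: [3.139, -0.001, 1.936]
contact_force: [0.0, 0.1, -3.1]
opening: 0.0252
```

>>> move_arm([
  [20, 0, 0, 2, 0, 0, 0],
  [20, 0, 0, 2, 0, 0, 0],
  [20, 0, 0, 0, 0, 0, 0],
])

```text
time: 26.08
tool_pos: [0.5404, 0.2044, 0.0233]
tool_rot: [3.138, -0.001, 1.936]
contact_force: [0.3, -0.1, -2.9]
opening: 0.0255
```

>>> move_arm([
  [30, 0, 0, 0, 0, 0, 0],
  [40, 0, 0, 0, 0, 0, 0],
  [42, 0, 0, 0, 0, 0, 0],
  [42, 0, 0, -15, 0, 0, 0],
  [42, 0, 0, -40, 0, 0, 0],
  [42, 0, 0, -40, 0, 0, 0],
  [60, 0, 0, -30, 0, 0, 0],
  [60, 0, 0, 0, 0, 0, 0],
])

```text
time: 27.08
tool_pos: [0.5413, 0.2044, 0.1554]
tool_rot: [3.134, -0.0, 1.936]
contact_force: [-0.1, -0.5, -0.2]
opening: 0.057
```

```bash
python3 - <<'E'
from h import *
c=grab('wrist','t4')
plan([(.48,0.0,.16,.9),(.4216,-.263,.12,np.radians(-5.6))],70,vmax=52,wmax=.165)
E
```

```text
[70,-24,-18,-1,0.001,0,0.148],
[70,-27,-15,-1,0.001,0,0.148],
[70,-28,-11,-1,0,-0.001,0.148],
[70,-30,-6,-1,0.001,0,0.148],
[70,-30,-2,-1,0,-0.001,0.148],
[70,-31,3,-1,0.001,0,0.148],
[70,-29,7,0,0,-0.001,0.148],
[70,-35,17,6,0,0,0.143],
[70,-32,22,6,0,0,0.143],
[70,-28,26,6,0,0,0.142],
[70,-25,29,5,0,0,0.143],
[70,-20,33,6,0,0,0.142],
[70,-15,35,5,0,0,0.143],
[70,-10,37,6,0,0,0.142],
14
```

View pics/t4.png

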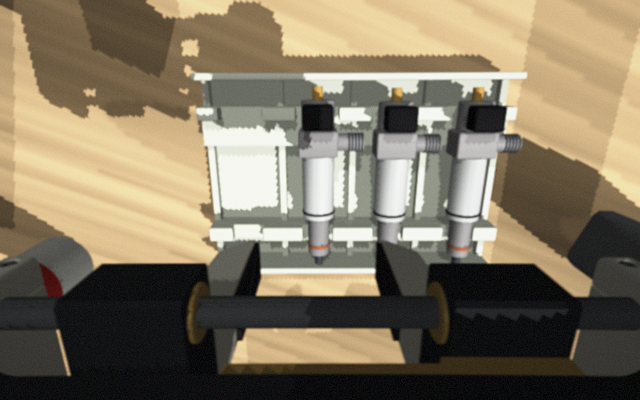

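Wells 1, 2 and 3 are filled, with all the injectors parallel. Well 0 (left, around (247,175)) is empty. Now the third pan injector.

>>> move_arm([
  [70, -24, -18, -1, 0.003, 0, 0.148],
  [70, -27, -15, -1, 0.003, 0, 0.148],
  [70, -28, -11, -1, 0.001, 0, 0.148],
  [70, -30, -6, -1, 0, 0, 0.148],
  [70, -30, -2, -1, 0, 0, 0.148],
  [70, -31, 3, -1, 0, 0, 0.148],
  [70, -29, 7, 0, 0, 0, 0.148],
  [70, -35, 17, 4, 0, 0, 0.143],
  [70, -32, 22, 4, 0, 0, 0.143],
  [70, -28, 26, 5, 0, 0, 0.143],
  [70, -25, 29, 5, 0, 0, 0.143],
  [70, -20, 33, 5, 0, 0, 0.143],
])

```text
time: 28.62
tool_pos: [0.4164, -0.1935, 0.126]
tool_rot: [-3.133, 0.023, 0.133]
contact_force: [1.0, 0.5, 0.3]
opening: 0.0698
```

```bash
python3 - <<'E'
from h import *
plan([(.4216,-.263,.095,np.radians(-5.6))],70,vmax=38,wmax=.165)
E
```

```text
[70,-1,23,10,-0.002,0.008,0.077],
[70,1,23,10,-0.002,0.008,0.077],
[70,2,24,11,-0.001,0.008,0.076],
3
```

>>> move_arm([
  [70, 0, 22, 10, -0.003, 0.01, 0.077],
  [70, 2, 22, 10, -0.003, 0.01, 0.077],
  [70, 3, 14, 9, -0.001, 0.005, 0.07],
  [70, 0, 0, 0, 0, 0, 0],
])

```text
time: 29.12
tool_pos: [0.4209, -0.2536, 0.0917]
tool_rot: [-3.138, 0.006, -0.104]
contact_force: [-0.2, 0.6, 0.5]
opening: 0.0702
```

```bash
python3 - <<'E'
from h import *
c=grab('wrist','p5')
plan([(.4216,-.263,.09,np.radians(-5.6))],70,vmax=30,wmax=.165)
E
```

```text
[70,1.7,9.8,2,-0.003,0.006,-0.005],
1
```

View pics/p5.png

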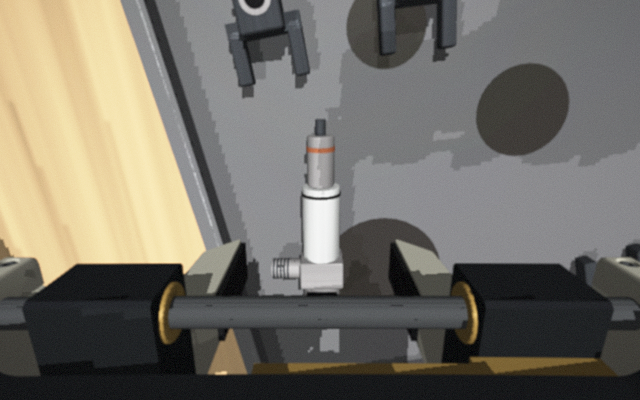

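```bash
python3 - <<'E'
from h import *
np.set_printoptions(precision=4,suppress=True)
c1=load('p1');c2=load('p5')
print(tri([(c1,200+166/3,208/3),(c2,320.5,119.5)]))
A=atz(c2,320.5,119.5,.017);B=atz(c2,321.5,260,.030);C=atz(c2,321,195,.030);print(A,B,C)
d=(A-B)[:2];d/=np.linalg.norm(d);print(np.degrees(np.arctan2(d[1],d[0])),A[:2]-.07*d,B[:2]+.026*d)
E
```

```text
[ 0.4284 -0.1933  0.0155]
[ 0.4287 -0.1928  0.017 ] [ 0.4199 -0.285   0.03  ] [ 0.4243 -0.2389  0.03  ]
84.56788499511356 [ 0.422  -0.2624] [ 0.4224 -0.2591]
```

>>> move_arm([
  [62, 2, 9, 20, -0.003, 0.006, -0.005],
  [60, 0.7, 0.5, 25, 0, 0, 0],
  [60, 0.7, 0.5, 20, 0, 0, 0],
  [60, 0.5, 0.5, 8, 0, 0, 0],
  [60, 0, 0, 0, 0, 0, 0],
])

```text
time: 29.8
tool_pos: [0.424, -0.2606, 0.0185]
tool_rot: [-3.141, -0.0, -0.088]
contact_force: [0.3, 0.0, -0.1]
opening: 0.0602
```

```bash
python3 - <<'E'
from h import *
plan([(.422,-.2625,.008,-.096)],60,vmax=45,wmax=.16)
E
```

```text
[60,-1.8,2.1,10.5,-0.001,0,0.008],
1
```

>>> move_arm([
  [60, -2, 2, 5, 0, 0, 0.008],
  [60, 0, 0.5, 5, 0, 0, 0],
  [55, 0, 0, 1, 0, 0, 0],
  [50, 0, 0, 0, 0, 0, 0],
])

```text
time: 30.3
tool_pos: [0.4225, -0.2635, 0.0086]
tool_rot: [3.141, -0.003, -0.096]
contact_force: [1.0, -0.2, 0.1]
opening: 0.0512
```

```bash
python3 - <<'E'
from h import *
plan([(.422,-.2625,.008,-.096)],60,vmax=45,wmax=.16)
E
```

```text
[60,-0.6,-1,0.6,0.001,-0.003,0],
1
```

>>> move_arm([
  [40, -0.5, -1, 0.7, 0, -0.003, 0],
  [20, 0, 0, 0, 0, 0, 0],
  [20, 0, 0, 0, 0, 0, 0],
  [20, 0, 0, 0, 0, 0, 0],
], newtons=30)

```text
time: 30.8
tool_pos: [0.4222, -0.2625, 0.0081]
tool_rot: [3.14, 0.0, -0.096]
contact_force: [0.2, 0.8, -0.8]
opening: 0.0256
```

```bash
python3 - <<'E'
from h import *
x,y=tray(4,-90);print(x,y)
plan([(.422,-.2625,.12,-.096),(.50,-.05,.15,-.6),(x,y,.14,TY-np.pi/2)],20,vmax=48,wmax=.165)
E
```

```text
0.5609619315475807 0.14805665867308704
[20,0,0,-37,0,0,0],
[20,0,0,-37,0.001,0,0],
[20,0,0,-38,0,0,0],
[20,11,-44,-6,0,0,0.101],
[20,7,-45,-6,0,0,0.101],
[20,3,-45,-6,0,0,0.101],
[20,-2,-45,-6,0,0,0.1],
[20,-7,-45,-6,0,0,0.101],
[20,-12,-40,2,0,0,0.121],
[20,-17,-38,2,0,0,0.121],
[20,-21,-35,2,0,0,0.121],
[20,-26,-32,2,0,0,0.121],
[20,-29,-29,2,0,0,0.122],
13
```

>>> move_arm([
  [20, 0, 0, -20, 0, 0, 0],
  [20, 0, 0, -45, 0, 0, 0],
  [20, 0, 0, -50, 0, 0, 0],
  [20, 11, -44, -8, 0, 0, 0.101],
  [20, 7, -45, -6, 0, 0, 0.101],
  [20, 3, -45, -6, 0, 0, 0.101],
  [20, -2, -45, -5, 0, 0, 0.101],
  [20, -7, -45, -4, 0, 0, 0.101],
  [20, -12, -40, 2, 0, 0, 0.121],
])

```text
time: 31.92
tool_pos: [0.5147, -0.0044, 0.1513]
tool_rot: [3.14, 0.008, -0.749]
contact_force: [1.2, -0.3, -3.3]
opening: 0.0253
```

```bash
python3 - <<'E'
from h import *
x,y=tray(4,-90);print(x,y)
plan([(x,y,.12,TY-np.pi/2)],20,vmax=40,wmax=.15)
E
```

```text
0.5609619315475807 0.14805665867308704
[20,-14,-29,6,0.001,0.002,0.091],
[20,-16,-27,6,0.001,0.001,0.092],
[20,-19,-26,7,0,0.002,0.091],
[20,-21,-24,6,0.001,0.001,0.092],
[20,-24,-21,7,0,0.002,0.091],
5
```

>>> move_arm([
  [20, -14, -29, 5, 0, 0.003, 0.091],
  [20, -16, -27, 5, 0, 0.003, 0.092],
  [20, -19, -26, 6, 0, 0.002, 0.091],
  [20, -21, -24, 6, 0, 0, 0.092],
  [20, -17, -15, 8, 0, 0, 0.08],
  [20, 0, 0, 8, 0, 0, 0],
  [20, 0, 0, 0, 0, 0, 0],
])

```text
time: 32.8
tool_pos: [0.5567, 0.1468, 0.107]
tool_rot: [3.13, 0.002, -1.204]
contact_force: [-0.1, 1.0, -4.1]
opening: 0.0251
```

```bash
python3 - <<'E'
from h import *
x,y=tray(4,-90)
plan([(x,y,.06,TY-np.pi/2)],20,vmax=30,wmax=.15)
E
```

```text
[20,0,-3,23,0.006,0.001,0.001],
[20,0,-2,24,0.006,0.001,0.001],
2
```

>>> move_arm([
  [20, 0, -4, 20, 0.006, 0, 0.002],
  [20, 0, -2, 20, 0.005, 0, 0],
  [20, 0, 0, 12, 0, 0, 0],
  [20, 0, 0, 4, 0, 0, 0],
  [20, 0, 0, 0, 0, 0, 0],
])

```text
time: 33.42
tool_pos: [0.5624, 0.1453, 0.0509]
tool_rot: [-3.141, 0.001, -1.207]
contact_force: [-0.1, -0.1, -3.8]
opening: 0.0248
```

```bash
python3 - <<'E'
from h import *
x,y=tray(4,-90)
c=grab('wrist','t5')
plan([(x,y,.0235,TY-np.pi/2)],20,vmax=30,wmax=.145)
E
```

```text
[20,-3.1,0.5,27.6,-0.001,0.001,-0.001],
1
```

View pics/t5.png

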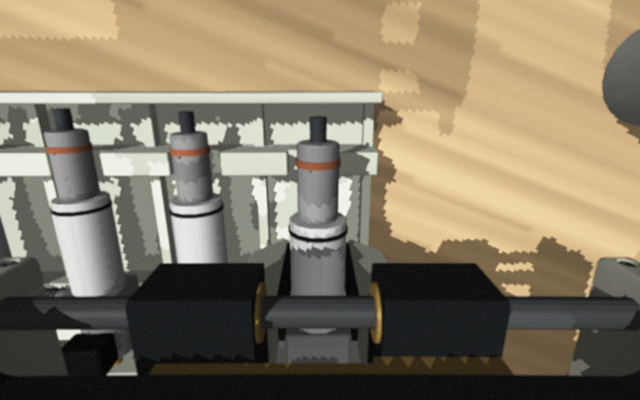

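```bash
python3 - <<'E'
from h import *
np.set_printoptions(precision=1,suppress=True)
c=load('t5')
R=Ro.from_euler('z',TY).as_matrix()[:2,:2]
def T(u,v,z): return (R.T@(atz(c,u,v,z)[:2]-TR))*1e3
print('corner',T(382,94,.036),'held tip',T(318,118,.060),'w1 tip',T(186,112,.032),'w2 tip',T(62,110,.032),proj(c,np.r_[tray(83,-123),.036]))
E
```

```text
corner [  82.4 -122.6] held tip [ 73.8 -93. ] w1 tip [ 74.  -29.7] w2 tip [74.7 28.8] [[383.   92.5]]
```

>>> move_arm([
  [20, -3, 0.5, 4, 0, 0, 0],
  [20, 0, 0, 5, 0, 0, 0],
  [20, 0, 0, 0, 0, 0, 0],
])

```text
time: 33.85
tool_pos: [0.5615, 0.1483, 0.0428]
tool_rot: [-3.139, 0.0, -1.207]
contact_force: [-0.3, 0.1, -3.0]
opening: 0.0251
```

```bash
python3 - <<'E'
from h import *
x,y=tray(4,-90)
plan([(x,y,.0235,TY-np.pi/2)],20,vmax=30,wmax=.145)
E
```

```text
[20,0.1,0.7,19.3,-0.003,0,-0.001],
1
```

>>> move_arm([
  [20, 0, 0.5, 7, -0.002, 0, 0],
  [20, 0, 0, 7, 0, 0, 0],
  [20, 0, 0, 4, 0, 0, 0],
  [20, 0, 0, 2, 0, 0, 0],
  [20, 0, 0, 2, 0, 0, 0],
  [20, 0, 0, 2, 0, 0, 0],
  [20, 0, 0, 0, 0, 0, 0],
])

```text
time: 34.72
tool_pos: [0.5614, 0.1483, 0.0236]
tool_rot: [-3.139, -0.0, -1.206]
contact_force: [-0.7, -0.1, -2.3]
opening: 0.0253
```

>>> move_arm([
  [20, 0, 0, 2, 0, 0, 0],
  [20, 0, 0, 2, 0, 0, 0],
  [30, 0, 0, 0, 0, 0, 0],
  [40, 0, 0, 0, 0, 0, 0],
  [42, 0, 0, 0, 0, 0, 0],
  [42, 0, 0, -15, 0, 0, 0],
  [42, 0, 0, -40, 0, 0, 0],
  [42, 0, 0, -40, 0, 0, 0],
  [60, 0, 0, -35, 0, 0, 0],
  [60, 0, -25, -40, 0, 0, 0],
  [60, 0, -25, -30, 0, 0, 0],
  [60, 0, 0, 0, 0, 0, 0],
])

```text
time: 36.22
tool_pos: [0.6092, 0.1664, 0.2354]
tool_rot: [-3.131, -0.002, -1.206]
contact_force: [-0.6, -0.7, -0.4]
opening: 0.06
```

```bash
python3 - <<'E'
from h import *
c=grab('wrist','t6')
c=grab('top','top6');cv2.imwrite('pics/top6z.png',cv2.resize(c['img'][110:290,145:475,::-1],(800,436),interpolation=cv2.INTER_CUBIC))
c=grab('scene','sc6');cv2.imwrite('pics/sc6z.png',cv2.resize(c['img'][80:310,130:490,::-1],(800,511),interpolation=cv2.INTER_CUBIC))
E
```

```text
(no output)
```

View pics/t6.png

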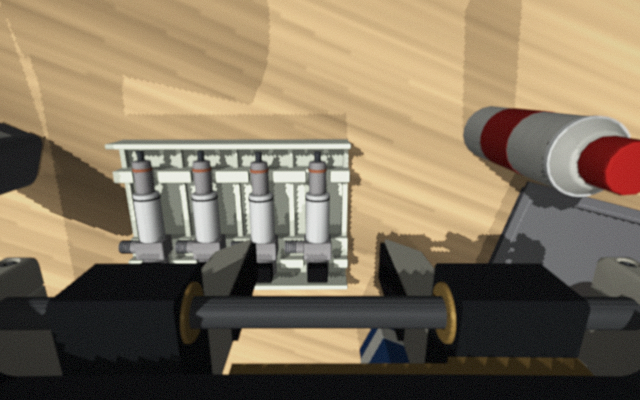

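View pics/sc6z.png

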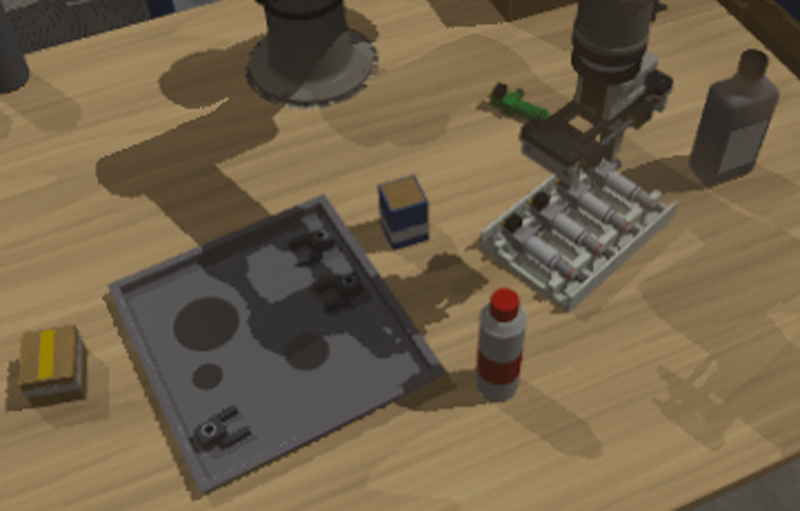

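View pics/top6z.png

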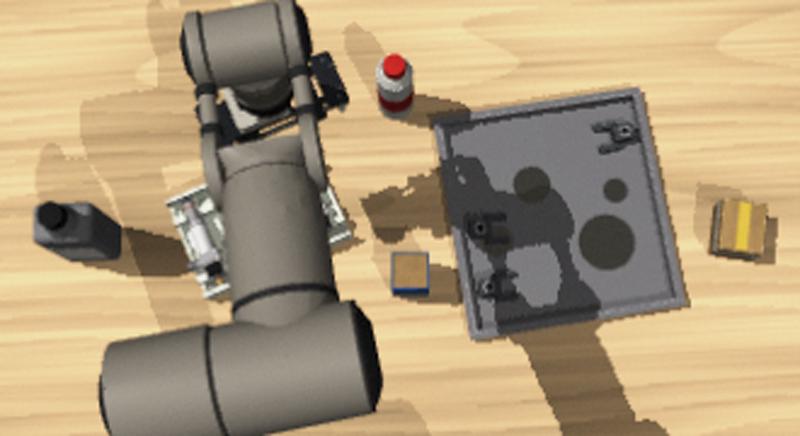

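>>> move_arm([
  [60, 0, 40, -5, 0, 0, 0],
  [60, 0, 35, -5, 0, 0, 0],
  [60, 0, 0, 0, 0, 0, 0],
])

```text
time: 36.75
tool_pos: [0.5301, 0.1374, 0.2363]
tool_rot: [3.133, 0.002, -1.207]
contact_force: [-1.2, -0.6, -0.6]
opening: 0.0603
```

```bash
python3 - <<'E'
from h import *
c=grab('wrist','t7')
im=c['img'][:,:,::-1].copy()
R=Ro.from_euler('z',TY).as_matrix()[:2,:2]
u0,v0=80,60
im=cv2.resize(im[v0:260,u0:380],None,fx=2.6,fy=2.6,interpolation=cv2.INTER_CUBIC)
def L(P,col,closed=False):
    P=np.array(P)/1e3; u=proj(c,np.c_[P[:,:2]@R.T+TR,P[:,2]]); u=((u-[u0,v0])*2.6).round().astype(int)
    cv2.polylines(im,[u.reshape(-1,1,2)],closed,col,1)
for y in (-90,-30,30,90):
    L([(-22,y-13,32),(30,y-13,32),(30,y+13,32),(-22,y+13,32)],(0,0,255),True)
    L([(30,y-9,32),(64,y-9,32),(64,y+9,32),(30,y+9,32)],(0,160,0),True)
    L([(74,y-3.5,32),(74,y+3.5,32)],(255,0,0)); L([(-42,y-15,45),(-22,y-15,45),(-22,y+15,45),(-42,y+15,45)],(255,0,255),True)
cv2.imwrite('pics/t7o.png',im)
E
```

```text
(no output)
```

View pics/t7o.png

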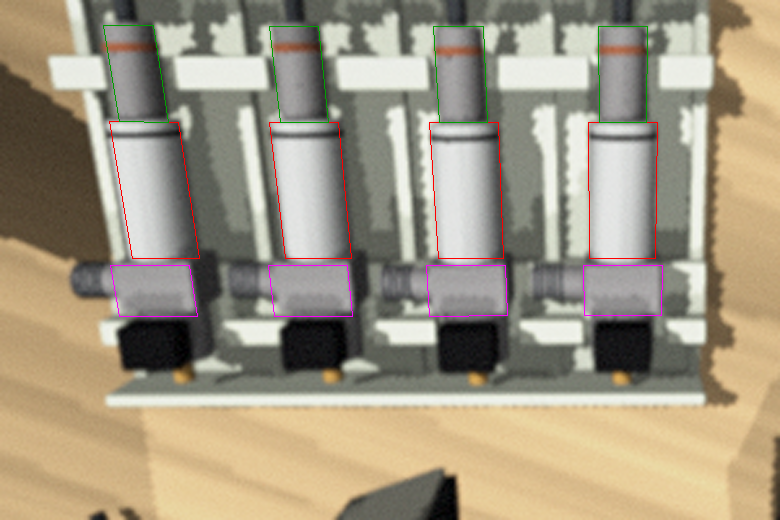

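All four injectors match the projected seated model, including inj_d as the reference. The nuts lie between the cheeks and the flanges at seat height. Handing in.

```bash
python3 - <<'E'
from h import *
print(robot.hand_in())
s=robot.observe();print(s['time'],s['contact_force'])
E
```

```text
the job is handed in; nothing more can be done
None
the job is handed in; nothing more can be done
```

The job is done and handed in at about 37 s. I moved the clamp from well 0 into a free spot in the pan beside the other two. The three pan injectors are now in wells 3, 1 and 0, with their nozzles at the same end as inj_d in well 2.

**Last checks:**
- **Seating:** in the last wrist view, the model of a seated injector projected onto all four wells lined up to about 1 mm. When I lowered each injector, the last 1–2.5 mm steps no longer moved the tool, within 0.5 mm of the expected seat height, so I took that as contact.
- **Pan and bystanders:** before the final move, the top and scene views showed three clamps in the pan and the spray can, oil bottle and cartons standing where they were.

**What disagreed or was weak:**
- The wrist force showed no clear rise when each injector touched down, because zero-move rows relax the arm. The evidence for seating is the tool height and the pictures.
- Measured heights were off by up to about 7 mm where the two views were close together (one nipple read 24 mm against 17 mm). The clamp ring and the tray fit were off by 3–4 mm. Positions in x and y agreed to within 1.5 mm.

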